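# Clamp a bench stake in its toggle-lever holder

## Robot

A 6-joint arm with a two-finger parallel gripper is mounted at the origin on a cart in front of the work surface, level with it; the furniture and walls round the work are solid. World frame = base frame: x ahead of the robot, y to its left, z up, the work surface at z = 0. Lengths are in m, angles in rad, forces in N, time in s.
With the tool pointing down it reaches from about 0.375 to 0.9 m from the base axis. Payload 3.1 kg.
Tool frame: the origin (TCP) lies midway between the tips of the shut fingers; the grasp point (between the pads) lies 19 mm behind it (grip_depth is the distance from the TCP to the grasp point, in m); y points along the fingers, z is the direction in which the jaws open and shut, and the axes are right-handed (so a half turn about y gives the same grasp; the last joint's range is limited). The gripper opens to 85 mm and grips with 20 to 120 N. Pads are 22 mm wide; open, the fingers measure 114 mm over their backs; the gripper's body (76 mm by 85 mm) begins 54 mm behind the grasp point. The pads swing forward as they close: fully open they stand 13 mm farther back than shut.
Start: joints at [1.062, 0.527, 1.433, -0, 1.181, -0.178], TCP at [0.203, 0.591, 0.231] pointing down, gripper open.
Joint ranges: [-3.08, 3.08], [-0.75, 2.2], [0.22, 2.44], [-1.43, 4.57], [0, 2.65], [-2.85, 2.85]. Speed limits (rad/s): [2.79, 2.79, 3.14, 3.14, 3.14, 3.14].

## Interface

Orientations are given as a unit quaternion [x, y, z, w].
In Python, from station import sense, snapshot, camera_model, sign_off, grip_depth gives the robot as it stands.
- The arm moves only by the tool play_rows, never from a script. Its argument "deltas" is a list of rows, each a list of 6 numbers: the shift along the tool's x, y, z in m, then the turn, a rotation vector about the tool's x, y, z in rad. A call has 1 to 12 rows; each row is the pose to reach, as a shift and turn from the pose commanded when the call began, along the tool's axes at that moment; what a row does not reach only later rows make up. A row lasts 1/10 s, in which the tool goes at most 50 mm and 8.59 degrees, less where a joint would pass 70% of its speed; a pose out of reach is approached as far as the arm can. A call with a gripper value outside its range is refused whole. "gripper" is the finger opening in m, from 0 to 0.0854, set as the call begins (left out, the last holds). The fingers move at their own pace and stop on an object; "force" is the grip in N (left out, the last holds). Time passes only in rows, so rows that repeat a pose let the fingers close. It gives the time, the measured TCP pose, the force and the opening at its end, in the units of the state.
- sense(): the state, without advancing time (a new reading comes with each control period).
- snapshot(name): name is "side" or "top"; returns the picture (400x640x3 uint8, red, green, blue); there is no depth.
- camera_model(name): a dict with "fx", "fy", "cx", "cy" (pixels), "distortion" ([k1, k2, p1, p2, k3] as OpenCV has them; the pictures are not rectified), "camera_from_world" (4x4, takes a point from world to camera coordinates). Camera axes: x right, y up, looking along -z (the intrinsics and any distortion apply to the point x, -y, -z); pixel columns grow to the right and rows downward; lengths in m; the calibration is good to about 2 mm. A picture is of the moment at which its call begins. camera_model takes no time and is no camera call.
- sign_off(): hands the job in, once; it reports no verdict.
The state is a dict: "t": time; "q": joint angles; "qd": joint speeds; "tau": joint torques, N m; "tcp_pos": TCP position; "tool_rot": TCP orientation; "force": force on the tool from outside, world axes, zero at the start; "ft_torque": the same for the moment, N m; "finger_gap": opening from 0.0 (shut) to 1.0 (fully open).
Only numpy, scipy, OpenCV 4.12 (cv2) and the standard library are available. Lean on these libraries where they do the work, as an engineer would, in place of code of your own. Each camera call takes 0.05 s, during which the arm holds its last target.

## Task

Stand the small blue bench stake upright in the pocket of the grey stake holder, slid back against the rear stop with its narrow ends facing the fence and the jaw, and let go of it. Then swing the red-gripped clamp lever all the way round under the guard so that it snaps past centre and clamps the stake firmly against the fence, without disturbing the other things on the bench.

Things in the scene. Friction and masses are not known exactly. Their poses are not given: they have to be found in the camera images.
- stake_block: The bench stake: blue-painted iron block, 42 mm along its x, 72 mm along its y, 52 mm high, with a bright steel face piece on top (30 x 50 mm, 20 mm high, so 72 mm in all). Loose, 0.5 to 0.8 kg, standing on the bench. Origin at the centre of its underside, z up. Grasp it across the 42 mm of the blue base.
- stake_holder: Grey holder fixed to the bench, base plate 120 x 345 x 12 mm. Origin on the bench under the lever's pivot; x points roughly away from the robot, y left, z up. Pocket at -y: steel fence (face at y = -0.151, 40 mm above the bench), rear stop (face at x = 0.001, y -0.147 to -0.081, 30 mm high) and facing the fence a jaw, 38 mm high. At +y a guard plate over the lever; nothing above the pocket.
- pocket_home (a point): Where the stake's origin rests when clamped home: 12 mm above the bench, at x = -0.020, y = -0.115 of the holder. The stake's 72 mm (its y) lie along the holder's y, either way round. With the lever open fence and pad are 72 mm plus 7 to 13 mm apart, so set it down about 4 mm toward +y from here and slide it back (+x) until it touches the stop.
- lever_pivot (a point): The vertical axis of the clamp lever, at x = y = 0 of the holder, 37 mm above the bench.
- lever_grip (a point): Centre of the upright red grip on the lever's end: 22 mm thick, from 29 to 81 mm above the bench, point at 55 mm; 100 mm from the pivot. The flat steel lever bar runs from the pivot to it at 32 to 42 mm height.
- clamp_lever (a joint): Lever angle, rad, level about lever_pivot: 0 open (toward the robot, 2.87 rad counter-clockwise from the holder's +x), clockwise from above to 1.30, closed at its stop along the holder's +y under the guard. Over-centre spring: takes up to about 10 N at the grip near 0.75, none at dead centre 1.06, then it snaps to 1.30 and stays; let go earlier, it springs back.
- guard_front_edge (a point): Middle of the front edge of the clear, yellow-rimmed guard plate, 175 mm up. In the holder's frame the guard spans x -0.051 to 0.046, y -0.021 to 0.151, z 0.173 to 0.182, open to front and sides; two 12 mm posts at x = 0.040, y = -0.012 and 0.142. An upright gripper strikes it before the lever is at dead centre: lean the tool back 30 to 40 degrees toward the robot to reach in below.
- solder_reel: Reel of solder wire, 61 x 67 x 32 mm, a bystander. Origin at the centre of its underside.
- paste_tin: Blue and grey round tin, 68 mm across, 42 mm high, a bystander. Origin at the centre of its underside.
- jar: Brown jar with a black cap, 56 mm across, 68 mm high, a bystander. Origin at the centre of its underside.
- jaw_pad: The jaw's black rubber pad, 38 x 9 x 22 mm, sprung 12 N per mm; clamps with about 25 N. Its face stands at y = -0.066 of the holder with the lever at 0 (5 mm nearer the fence at 0.2 rad), centred at x = -0.008, 27 mm above the bench. Its origin is not on it but at the holder's origin, moved by the pad's travel.

How it is judged:
On the way, in this order (a step that is already met when the one before it is completed fails the run):
1. the stake stands released in the pocket, back against the rear stop (within 4 mm), while the lever is still open (x of stake_block in the frame of pocket_home between -0.004 and 0.004 m and y of stake_block in the frame of pocket_home between -0.003 and 0.016 m and z of stake_block in the frame of pocket_home below 0.003 m and angle between stake_block's own z axis and vertical below 0.06 rad and angle between the y axis of stake_block and the y axis of stake_holder, either way round below 0.25 rad and contact force between stake_block and the fingers below 0.3 N and value of joint clamp_lever below 0.6 rad), for 0.2 s.
2. the clamp lever has snapped past centre to its stop and the pad presses the stake (value of joint clamp_lever above 1.22 rad and contact force between jaw_pad and stake_block above 12 N), for 0.2 s.
At the end, for the whole second after the job is handed in: Lever past centre at its stop (over 1.22 rad), pad pressing the stake with over 12 N; stake upright on the base plate (3 mm, 0.06 rad), square with the holder (0.08 rad), against the fence (3 mm) and the rear stop (4 mm), at rest (all of step 2 and x of stake_block in the frame of pocket_home between -0.004 and 0.004 m and y of stake_block in the frame of pocket_home between -0.003 and 0.003 m and z of stake_block in the frame of pocket_home below 0.003 m and angle between stake_block's own z axis and vertical below 0.06 rad and angle between the y axis of stake_block and the y axis of stake_holder, either way round below 0.08 rad and linear speed of stake_block below 0.02 m/s); the robot touches nothing.
It fails at once if a bystander (reel, tin or jar) is moved by more than 30 mm (distance of any of solder_reel, paste_tin, jar from where it was at the start of the episode above 0.03 m).
It also fails if it takes over 51 s, if anything falls off the work surface, if the arm or the gripper's body presses on something with over 40 N, if the wrist force passes 120 N, or if a joint passes its speed limit or range.

## Working session

There is one attempt and no reset: what is moved stays moved. The work goes in short steps, Python scripts to look and compute and a tool call to move; the robot and the scene stay as the last step left them, time stands still between calls to the robot, and variables do not carry over. Pictures are saved under pics/ and viewed, and the job is handed in when it is done.

Besides the shell and the picture viewer there is one more tool, called as name(argument=value, ...), one argument or row to a line, values as JSON. play_rows: Moves the arm, as the interface text tells. Its arguments: {"type":"object","properties":{"deltas":{"type":"array"},"gripper":{"type":"number"},"force":{"type":"number"}},"required":["deltas"]}

```bash
ls; mkdir -p pics
python3 - <<'E'
from station import *
import cv2
print(sense(), grip_depth)
for n in ("top","side"):
    im=snapshot(n); cv2.imwrite(f"pics/{n}0.png",im[:,:,::-1]); print(camera_model(n))
E
```

```text
pics
{'t': 0.0, 'q': array([ 1.06150015e+00,  5.28463776e-01,  1.43393071e+00, -2.02451489e-06,
        1.18137864e+00, -1.78472714e-01]), 'qd': array([-1.13216586e-03, -3.86866796e-04,  8.19523861e-04, -5.22843129e-05,
        8.18779549e-04, -5.40580288e-04]), 'tau': array([-1.22431207e-03, -4.42360926e+01, -1.78021824e+01, -2.90339385e-04,
        8.51874298e-03, -1.22441133e-05]), 'tcp_pos': array([0.20261089, 0.59048089, 0.23032605]), 'tool_rot': array([ 0.69818086, -0.11669006,  0.11617149, -0.69672886]), 'force': array([-0.44597018,  0.02138914,  0.61942385]), 'ft_torque': array([-4.61072838e-02, -6.29991553e-02,  9.74834670e-05]), 'finger_gap': 0.9974676655363525} 0.0187
{'fx': 449.1855282354402, 'fy': 449.1855282354402, 'cx': 315.71128665535247, 'cy': 201.37193642938436, 'distortion': array([-0.03654209,  0.        ,  0.        ,  0.        ,  0.        ]), 'camera_from_world': array([[-0.18119871, -0.9834036 , -0.00918573,  0.0605921 ],
       [ 0.92693546, -0.17389978,  0.33248989, -0.48959984],
       [-0.32856915,  0.05173216,  0.94306208, -0.95158652],
       [ 0.        ,  0.        ,  0.        ,  1.        ]])}
{'fx': 383.58153538347204, 'fy': 383.58153538347204, 'cx': 320.73002674987555, 'cy': 206.01712222326677, 'distortion': array([-0.01267281,  0.        ,  0.        ,  0.        ,  0.        ]), 'camera_from_world': array([[ 0.98885963, -0.14882354, -0.00286056, -0.47112522],
       [ 0.07517015,  0.48269734,  0.87255528, -0.15026046],
       [-0.12847598, -0.86304973,  0.488507  , -1.12701116],
       [ 0.        ,  0.        ,  0.        ,  1.        ]])}
```

View pics/top0.png

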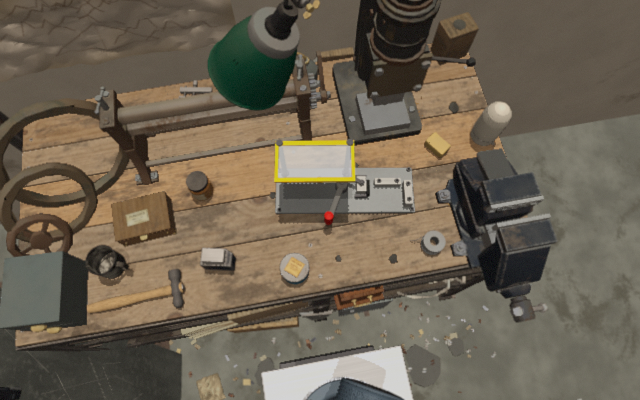

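View pics/side0.png

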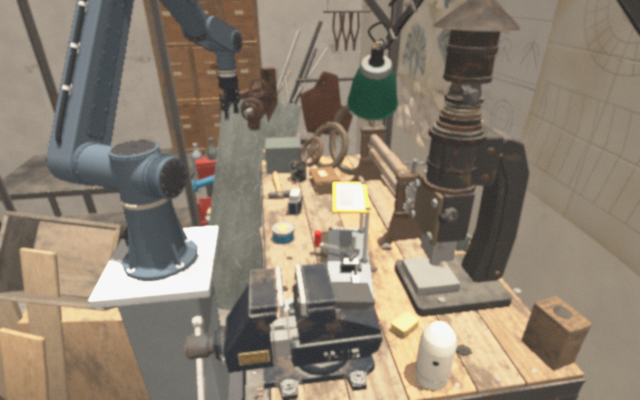

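The top view shows the stake near (217,259), the tin at (294,267), the reel at (433,242) and the jar at (199,185). The holder runs from about x 277 to 413, with the red grip at (329,217) and the guard around (315,162). I'll zoom in to measure.

Run:
```python
import cv2
im=cv2.imread("pics/top0.png")
def crop(n,x0,x1,y0,y1,s,src=im):
    c=cv2.resize(src[y0:y1,x0:x1],None,fx=s,fy=s,interpolation=cv2.INTER_CUBIC); 
    for x in range((x0+9)//10*10,x1,10): cv2.putText(c,str(x),((x-x0)*s,8),0,.3,(0,255,255),1); cv2.line(c,((x-x0)*s,10),((x-x0)*s,14),(0,255,255),1)
    for y in range((y0+9)//10*10,y1,10): cv2.putText(c,str(y),(0,(y-y0)*s+3),0,.3,(0,255,255),1)
    cv2.imwrite(n,c)
crop("pics/c1.png",265,425,135,225,5)
crop("pics/c2.png",190,250,235,285,10)
s=cv2.imread("pics/side0.png")
crop("pics/c3.png",260,400,170,300,4,s)
```

```text
(no output)
```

View pics/c1.png

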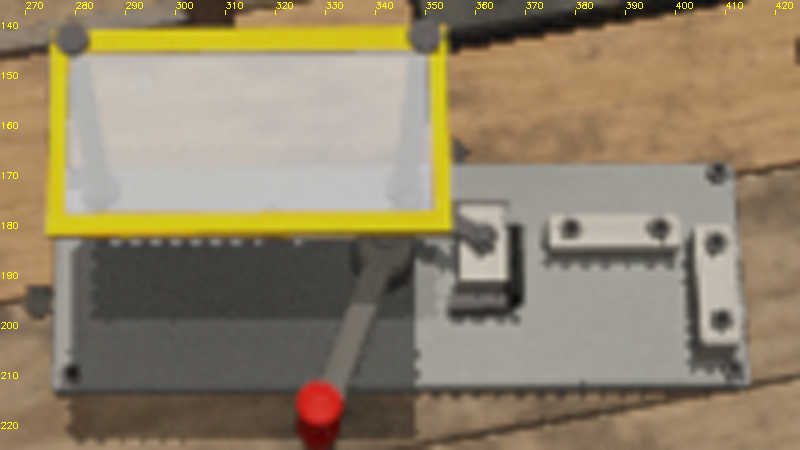

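View pics/c2.png

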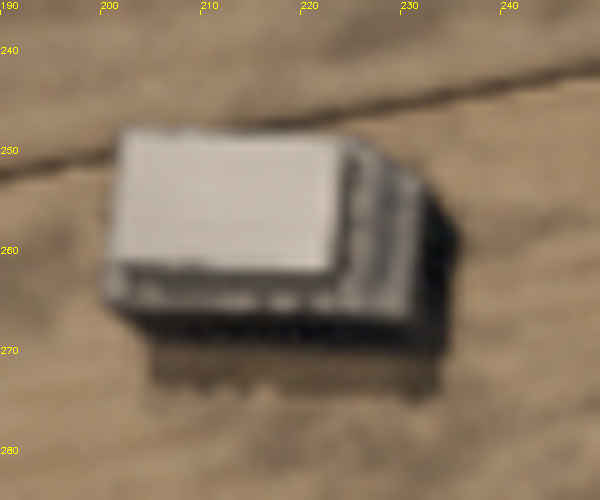

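View pics/c3.png

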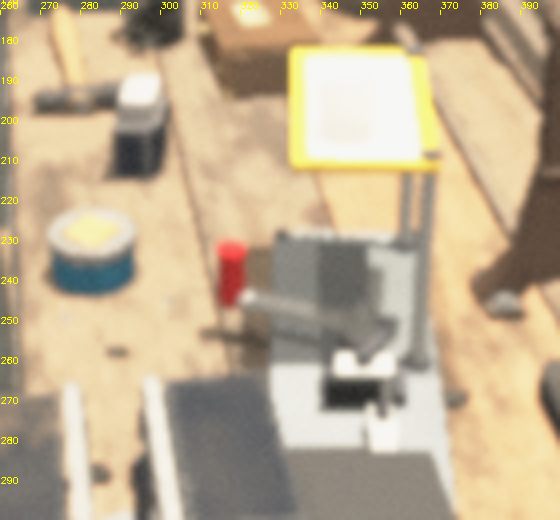

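```bash
cat > h.py <<'E'
import numpy as np, cv2
from station import *
from scipy.optimize import least_squares
from scipy.spatial.transform import Rotation as R
def proj(P,n="top"):
    m=camera_model(n); P=np.atleast_2d(P); T=m["camera_from_world"]
    c=P@T[:3,:3].T+T[:3,3]; c=c*[1,-1,-1]
    K=np.array([[m["fx"],0,m["cx"]],[0,m["fy"],m["cy"]],[0,0,1.]])
    return cv2.projectPoints(c,np.zeros(3),np.zeros(3),K,m["distortion"])[0][:,0]
def place(p,P):
    x,y,a=p[:3]; P=np.atleast_2d(P).astype(float); c,s=np.cos(a),np.sin(a)
    return np.c_[x+c*P[:,0]-s*P[:,1], y+s*P[:,0]+c*P[:,1], P[:,2]]
def fit(obj,pix,p0,n="top"):
    f=lambda p:(proj(place(p,obj),n)-pix).ravel()
    r=least_squares(f,p0,loss="soft_l1"); return r.x,r.fun.reshape(-1,2)
E
python3 - <<'E'
from h import *
np.set_printoptions(precision=4,suppress=True)
obj=np.array([[-.051,.151,.182],[-.051,-.021,.182],[.046,.151,.182],[.046,-.021,.182],[-.0964,.0268,.081],[.001,-.081,.03],[.001,-.147,.03]])
pix=np.array([[274.4,182],[355.4,181.2],[275.4,140.8],[354.4,140.6],[328.8,215.6],[374.8,184.8],[401,184.6]])
p,r=fit(obj,pix,[.6,.0,0]); print("holder",p);print(r)
s=np.array([[.015,.025,.072],[.015,-.025,.072],[-.015,-.025,.072],[-.015,.025,.072],[-.021,.036,.052],[-.021,-.036,.052],[.021,-.036,.052]])
px=np.array([[202,248],[223.8,248.6],[222.8,262],[201,261.2],[200.6,265.5],[231.2,266.5],[232,253]])
q,r=fit(s,px,[.5,.25,0]); print("stake",q);print(r)
print(proj(place(q,[[-.021,.036,0],[-.021,-.036,0],[.021,-.036,0]])))
print(proj(place(p,[[-.02,-.151,.04],[-.02,-.066,.03],[-.06,0,.012]])))
# others: tin top, reel, jar
for n,(u,v),z in (("tin",(294.5,267),.042),("reel",(433,242),.03),("jar",(198,181),.068)):
    x=least_squares(lambda a:(proj([a[0],a[1],z])-[u,v]).ravel(),[.5,0]).x; print(n,x)
# side check
print("side grip,stake top, guard", proj(place(p,[[-.0964,.0268,.081]]),"side"),proj(place(q,[[0,0,.072]]),"side"),proj(place(p,obj[:4]),"side"))
E
```

```text
holder [ 0.5407 -0.1034 -0.182 ]
[[-0.5744 -0.2988]
 [ 0.012   0.206 ]
 [-0.18   -0.3491]
 [-0.3282 -0.4976]
 [ 2.9989  0.8678]
 [-0.2321  0.0312]
 [ 0.3387  0.1478]]
stake [ 0.4131  0.2196 -0.2144]
[[ 0.8225  0.2632]
 [ 0.9492  0.3492]
 [ 0.6423  0.0499]
 [ 0.3082  0.1334]
 [-2.179   0.0836]
 [-1.4283  0.108 ]
 [-0.5185 -4.4296]]
[[203.9836 269.8853]
 [233.9153 270.8692]
 [235.4937 253.5971]]
[[404.2382 191.2808]
 [368.8187 192.8352]
 [341.8402 210.7438]]
tin [0.3593 0.0444]
reel [ 0.3603 -0.2864]
jar [0.6009 0.2368]
side grip,stake top, guard [[314.8509 232.1242]] [[293.2829 191.752 ]] [[331.5129 181.4661]
 [330.9782 209.9557]
 [363.9066 181.8434]
 [368.2362 210.4674]]
```

```bash
cat >> h.py <<'E'
H=np.array([0.5407,-0.1034,-0.182])
np.set_printoptions(precision=4,suppress=True)
def delta(pos,rot,verbose=True):
    "shift and turn in current tool axes to reach world pos / Rotation"
    s=sense(); r0=R.from_quat(s["tool_rot"]); d=r0.inv().apply(np.array(pos)-s["tcp_pos"]); w=(r0.inv()*rot).as_rotvec()
    print("t",s["t"],"tcp",s["tcp_pos"],"gap",s["finger_gap"],"F",s["force"])
    print("d",d,"w",w, "rows>=",max(np.linalg.norm(d)/.05,np.degrees(np.linalg.norm(w))/8.59)); return d,w
def down(yaw,lean=0,leanyaw=None):
    "tool y down, tool z along heading yaw; then lean back: tool top tips toward -heading(leanyaw)"
    z=np.array([np.cos(yaw),np.sin(yaw),0]); y=np.array([0,0,-1.]); x=np.cross(y,z)
    r=R.from_matrix(np.c_[x,y,z])
    if lean:
        a=yaw if leanyaw is None else leanyaw
        ax=np.array([-np.sin(a),np.cos(a),0]); r=R.from_rotvec(-lean*ax)*r
    return r
def tri(pt,ps):
    return least_squares(lambda X:np.r_[(proj(X)-pt).ravel(),(proj(X,"side")-ps).ravel()],[.5,0,.05])
E
python3 - <<'E'
from h import *
s=sense(); print(R.from_quat(s["tool_rot"]).as_matrix())
r=tri([328.8,215.6],[318,232]); print("grip top",r.x,r.fun)
print("home",place(H,[[-.02,-.115,.012]]), "grip0",place(H,[[-.0964,.0268,.055]]),"pivot",H)
r=tri([212.4,255],[292.5,191]);print("stake",r.x,r.fun)
for y in(-.2144,): delta([.413,.2185,.15],down(y)); delta([.413,.2185,.15],down(y+np.pi))
print(down(0,.6).as_matrix())
E
```

```text
[[ 0.9458 -0.0009  0.3248]
 [-0.3248 -0.0017  0.9458]
 [-0.0003 -1.     -0.002 ]]
grip top [ 0.4578 -0.0536  0.0756] [-0.201  -0.826  -0.9926  0.3781]
home [[ 0.5002 -0.2129  0.012 ]] grip0 [[ 0.4507 -0.0596  0.055 ]] pivot [ 0.5407 -0.1034 -0.182 ]
stake [0.4121 0.2203 0.0753] [ 0.0742  0.2916  0.4386 -0.1591]
t 0.1 tcp [0.2026 0.5906 0.2304] gap 1.0016846745408527 F [-0.3922 -0.0404  0.3135]
d [ 0.3198  0.0809 -0.2834] w [0.0018 1.4544 0.0012] rows>= 9.701197290516578
t 0.1 tcp [0.2026 0.5906 0.2304] gap 1.0016846745408527 F [-0.3922 -0.0404  0.3135]
d [ 0.3198  0.0809 -0.2834] w [ 0.0012 -1.6872 -0.0019] rows>= 11.253414229139372
[[ 0.      0.5646  0.8253]
 [-1.      0.      0.    ]
 [ 0.     -0.8253  0.5646]]
```

play_rows(
  deltas=[
    [0.015, 0.003, -0.013, 0, 0.07, 0],
    [0.05, 0.01, -0.045, 0, 0.2, 0],
    [0.09, 0.017, -0.08, 0, 0.34, 0],
    [0.13, 0.025, -0.115, 0, 0.48, 0],
    [0.17, 0.032, -0.15, 0, 0.62, 0],
    [0.21, 0.04, -0.185, 0, 0.76, 0],
    [0.25, 0.047, -0.22, 0, 0.9, 0],
    [0.285, 0.053, -0.25, 0, 1.04, 0],
    [0.31, 0.058, -0.275, 0, 1.18, 0],
    [0.32, 0.06, -0.283, 0, 1.32, 0],
    [0.32, 0.06, -0.283, 0, 1.43, 0],
    [0.32, 0.06, -0.283, 0, 1.454, 0],
  ],
  gripper=0.0854,
)

```text
t: 1.3
tcp_pos: [0.4139, 0.2187, 0.171]
tool_rot: [-0.443, 0.551, -0.551, 0.443]
force: [0.8, -0.8, -0.1]
finger_gap: 1.002
```

Run:
```python
from h import *
for n in("top","side"): cv2.imwrite(f"pics/{n}1.png",snapshot(n)[:,:,::-1])
a=cv2.imread("pics/top1.png")[190:310,160:300]; b=cv2.imread("pics/side1.png")[120:240,240:380]
cv2.imwrite("pics/v1.png",np.vstack([cv2.resize(a,(560,300) if 0 else None,fx=2.5,fy=2.5),cv2.resize(b,None,fx=2.5,fy=2.5)]))
delta([.413,.2185,.02],down(-.2144)); print(sense()["q"])
```

```text
t 1.4 tcp [0.4134 0.2195 0.1711] gap 1.0039139896436804 F [0.7382 0.9249 0.4661]
d [ 0.0011  0.1511 -0.0001] w [0.0006 0.002  0.0002] rows>= 3.0229961311088758
[0.2487 0.4141 1.8794 0.0001 0.8487 0.461 ]
```

View pics/v1.png

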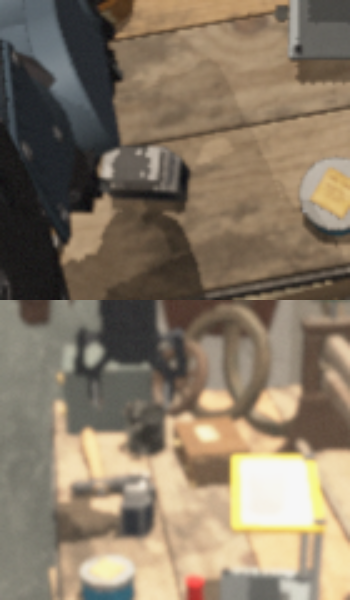

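play_rows(
  deltas=[
    [0, 0.02, 0, 0, 0, 0],
    [0.001, 0.05, 0, 0, 0, 0],
    [0.001, 0.085, 0, 0, 0, 0],
    [0.001, 0.12, 0, 0, 0, 0],
    [0.001, 0.14, 0, 0, 0, 0],
    [0.001, 0.15, 0, 0, 0, 0],
    [0.001, 0.153, 0, 0, 0, 0],
    [0.001, 0.153, 0, 0, 0, 0],
  ],
)

```text
t: 2.2
tcp_pos: [0.4137, 0.2189, 0.0185]
tool_rot: [0.444, -0.55, 0.55, -0.444]
force: [0.1, -0.2, 0.1]
finger_gap: 1.001
```

play_rows(
  deltas=[
    [0, 0, 0, 0, 0, 0],
    [0, 0, 0, 0, 0, 0],
    [0, 0, 0, 0, 0, 0],
    [0, 0, 0, 0, 0, 0],
    [0, 0, 0, 0, 0, 0],
    [0, 0, 0, 0, 0, 0],
    [0, 0, 0, 0, 0, 0],
    [0, 0, 0, 0, 0, 0],
    [0, 0, 0, 0, 0, 0],
    [0, 0, 0, 0, 0, 0],
  ],
  gripper=0.03,
  force=60,
)

```text
t: 3.2
tcp_pos: [0.4144, 0.2187, 0.0194]
tool_rot: [0.443, -0.55, 0.551, -0.445]
force: [-0.1, 0.1, 5.6]
finger_gap: 0.481
```

Run:
```python
from h import *
for n in("side",): cv2.imwrite(f"pics/{n}2.png",cv2.resize(snapshot(n)[120:240,240:380,::-1],None,fx=4,fy=4))
delta([.413,.2185,.17],down(-.182)); print(sense()["q"])
```

```text
t 3.25 tcp [0.4144 0.2187 0.0194] gap 0.4812410976104292 F [ 0.4522 -0.6304  5.8996]
d [ 0.0003 -0.1506 -0.001 ] w [-0.0023 -0.0321 -0.0011] rows>= 3.012902682722284
[0.2465 0.7151 1.9733 0.0001 0.4507 0.4605]
```

View pics/side2.png

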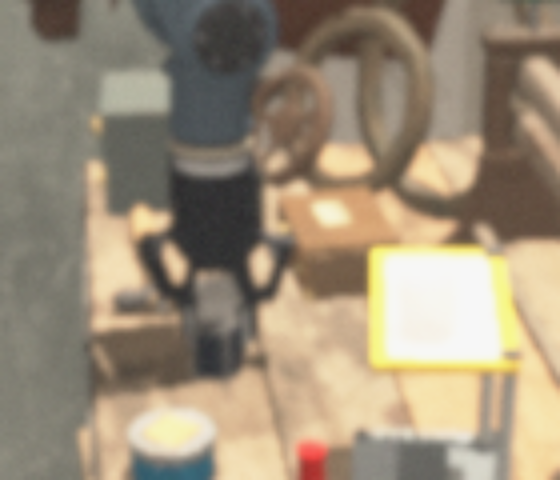

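play_rows(
  deltas=[
    [0, -0.01, 0, 0, 0, 0],
    [0, -0.03, 0, 0, 0, 0],
    [0, -0.06, 0, 0, 0, 0],
    [0, -0.09, 0, 0, 0, 0],
    [0, -0.115, 0, 0, 0, 0],
    [0, -0.13, 0, 0, 0, 0],
    [0, -0.135, 0, 0, 0, 0],
  ],
)

```text
t: 3.95
tcp_pos: [0.4135, 0.2186, 0.155]
tool_rot: [0.443, -0.55, 0.551, -0.444]
force: [0.6, 0.4, -5.7]
finger_gap: 0.488
```

play_rows(
  deltas=[
    [0.015, 0, 0.003, 0, 0, 0],
    [0.04, 0, 0.009, 0, 0, 0],
    [0.075, 0, 0.017, 0, -0.01, 0],
    [0.115, 0, 0.026, 0, -0.01, 0],
    [0.155, 0, 0.035, 0, -0.02, 0],
    [0.195, 0, 0.045, 0, -0.02, 0],
    [0.235, 0, 0.054, 0, -0.03, 0],
    [0.275, 0, 0.063, 0, -0.03, 0],
    [0.315, 0, 0.072, 0, -0.03, 0],
    [0.355, 0, 0.082, 0, -0.03, 0],
    [0.395, 0, 0.091, 0, -0.03, 0],
    [0.415, 0, 0.096, 0, -0.032, 0],
  ],
)

```text
t: 5.15
tcp_pos: [0.4191, -0.2109, 0.1528]
tool_rot: [0.452, -0.544, 0.544, -0.452]
force: [0.0, -0.4, -4.4]
finger_gap: 0.483
```

Run:
```python
from h import *
for n in("top","side"): cv2.imwrite(f"pics/{n}3.png",cv2.resize(snapshot(n)[:,:,::-1],None,fx=1.25,fy=1.25))
t=place(H,[[-.026,-.111,.032]])[0]
print(t);delta([*t[:2],.155],down(-.182)); print(sense()["q"])
```

```text
[ 0.495  -0.2079  0.032 ]
t 5.25 tcp [ 0.4195 -0.2109  0.1528] gap 0.4800541893368717 F [-0.1412  0.2205 -6.1423]
d [-0.0169 -0.0022  0.0737] w [-0.0012 -0.004   0.0014] rows>= 1.512405267193323
[-0.7041  0.4474  1.8946 -0.0008  0.7978 -0.5175]
```

View pics/top3.png

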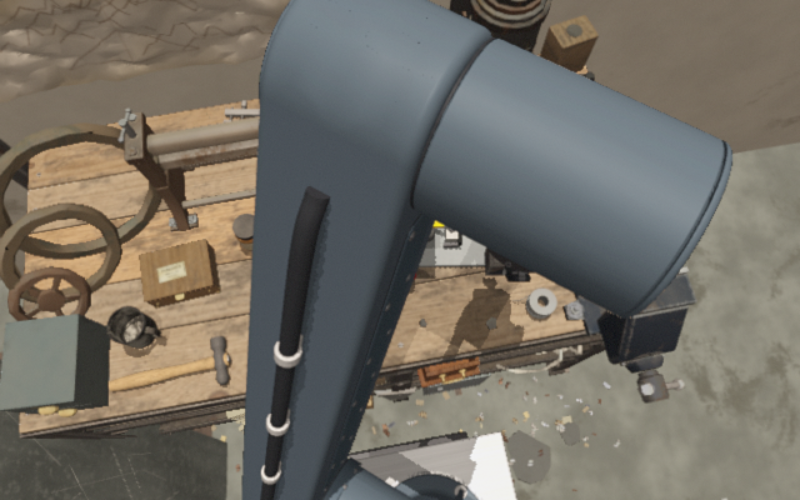

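View pics/side3.png

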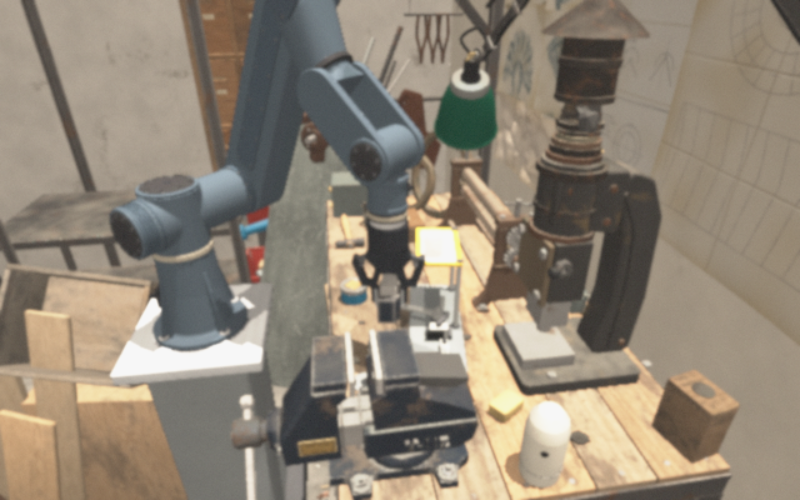

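play_rows(
  deltas=[
    [-0.004, 0, 0.015, 0, 0, 0],
    [-0.01, 0, 0.045, 0, -0.004, 0],
    [-0.015, 0, 0.067, 0, -0.004, 0],
    [-0.017, 0, 0.074, 0, -0.004, 0],
    [-0.017, 0.02, 0.074, 0, -0.004, 0],
    [-0.017, 0.045, 0.074, 0, -0.004, 0],
    [-0.017, 0.07, 0.074, 0, -0.004, 0],
    [-0.017, 0.09, 0.074, 0, -0.004, 0],
    [-0.017, 0.098, 0.074, 0, -0.004, 0],
    [-0.017, 0.1, 0.074, 0, -0.004, 0],
    [-0.017, 0.1, 0.074, 0, -0.004, 0],
  ],
)

```text
t: 6.35
tcp_pos: [0.4948, -0.2038, 0.0535]
tool_rot: [-0.454, 0.543, -0.542, 0.454]
force: [0.4, 0.4, -4.8]
finger_gap: 0.482
```

Run:
```python
from h import *
for n in("top","side"): cv2.imwrite(f"pics/{n}4.png",cv2.resize(snapshot(n)[150:310,260:420,::-1],None,fx=3,fy=3,interpolation=cv2.INTER_CUBIC))
a=cv2.imread("pics/top4.png");b=cv2.imread("pics/side4.png");cv2.imwrite("pics/v4.png",np.hstack([a[:,:320],b]))
t=place(H,[[-.026,-.111,.032]])[0]
print(t);delta([*t[:2],.032],down(-.182))
```

```text
[ 0.495  -0.2079  0.032 ]
t 6.45 tcp [ 0.4955 -0.2043  0.0542] gap 0.4865483646019734 F [ 0.6333 -0.2835 -5.1623]
d [0.0036 0.0222 0.0001] w [-0.0015  0.0041  0.0007] rows>= 0.44996861821685175
```

View pics/v4.png

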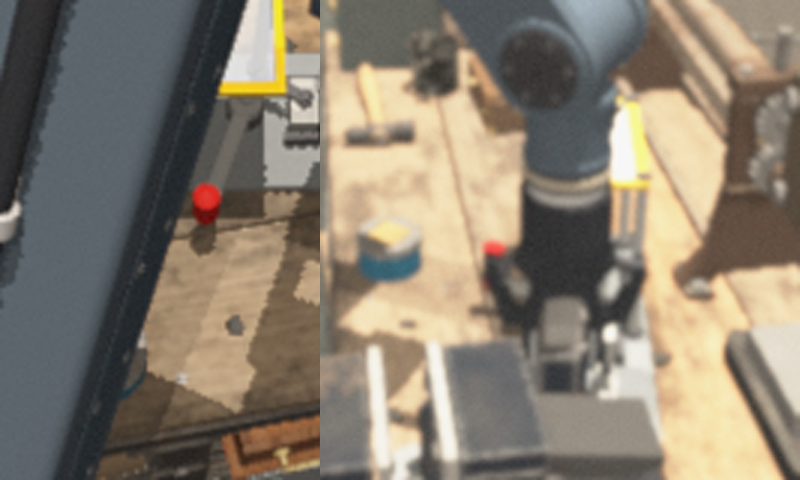

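play_rows(
  deltas=[
    [0.003, 0, 0, 0, 0.002, 0],
    [0.003, 0.004, 0, 0, 0.004, 0],
    [0.003, 0.01, 0, 0, 0.004, 0],
    [0.003, 0.016, 0, 0, 0.004, 0],
    [0.003, 0.019, 0, 0, 0.004, 0],
    [0.003, 0.021, 0, 0, 0.004, 0],
    [0.003, 0.021, 0, 0, 0.004, 0],
  ],
)

```text
t: 7.15
tcp_pos: [0.4943, -0.2069, 0.0319]
tool_rot: [-0.453, 0.544, -0.543, 0.452]
force: [-0.7, 0.5, -5.8]
finger_gap: 0.483
```

Run:
```python
from h import *
t=place(H,[[-.026,-.111,.032]])[0]
delta([*t[:2],.0305],down(-.182))
```

```text
t 7.15 tcp [ 0.4943 -0.2069  0.0319] gap 0.483325578511533 F [-0.6576  0.4939 -5.8314]
d [0.0008 0.0014 0.0009] w [ 0.0006  0.     -0.0003] rows>= 0.036392947737664744
```

play_rows(
  deltas=[
    [0, 0.001, 0.001, 0, 0, 0],
    [0, 0.001, 0.003, 0, 0, 0],
    [0, 0.001, 0.005, 0, 0, 0],
    [0, 0.001, 0.005, 0, 0, 0],
  ],
)

```text
t: 7.55
tcp_pos: [0.5003, -0.2083, 0.0315]
tool_rot: [0.452, -0.543, 0.544, -0.453]
force: [0.2, 0.6, -3.9]
finger_gap: 0.481
```

play_rows(
  deltas=[
    [0, 0, 0.001, 0, 0, 0],
    [0, 0, 0.002, 0, 0, 0],
    [0, 0, 0.002, 0, 0, 0],
  ],
)

```text
t: 7.85
tcp_pos: [0.5012, -0.2082, 0.0315]
tool_rot: [-0.453, 0.543, -0.543, 0.452]
force: [-1.5, 0.3, -2.1]
finger_gap: 0.485
```

play_rows(
  deltas=[
    [0, 0, 0.001, 0, 0, 0],
    [0, 0, 0.002, 0, 0, 0],
    [0, 0, 0.002, 0, 0, 0],
  ],
)

```text
t: 8.15
tcp_pos: [0.5028, -0.2083, 0.0315]
tool_rot: [-0.453, 0.544, -0.543, 0.452]
force: [-3.2, 0.6, 1.3]
finger_gap: 0.483
```

play_rows(
  deltas=[
    [0, 0, 0.001, 0, 0, 0],
    [0, 0, 0.001, 0, 0, 0],
  ],
)

```text
t: 8.35
tcp_pos: [0.5038, -0.2084, 0.0315]
tool_rot: [-0.453, 0.544, -0.543, 0.452]
force: [-5.1, 1.1, 2.8]
finger_gap: 0.488
```

play_rows(
  deltas=[
    [0, 0, 0.001, 0, 0, 0],
    [0, 0, 0.003, 0, 0, 0],
    [0, 0, 0.003, 0, 0, 0],
  ],
)

```text
t: 8.65
tcp_pos: [0.5043, -0.2085, 0.0316]
tool_rot: [-0.454, 0.545, -0.541, 0.452]
force: [-10.0, -0.5, 8.1]
finger_gap: 0.48
```

Run:
```python
from h import *
for n in("side",): cv2.imwrite(f"pics/{n}5.png",cv2.resize(snapshot(n)[220:300,290:400,::-1],None,fx=6,fy=6,interpolation=cv2.INTER_CUBIC))
delta([.5,-.2,.03],down(-.182))
```

```text
t 8.7 tcp [ 0.5042 -0.2085  0.0315] gap 0.4824915013466337 F [-9.7188 -0.4691  8.7181]
d [-0.0076  0.0016 -0.0057] w [ 0.0066  0.0018 -0.001 ] rows>= 0.19225141214034652
```

View pics/side5.png

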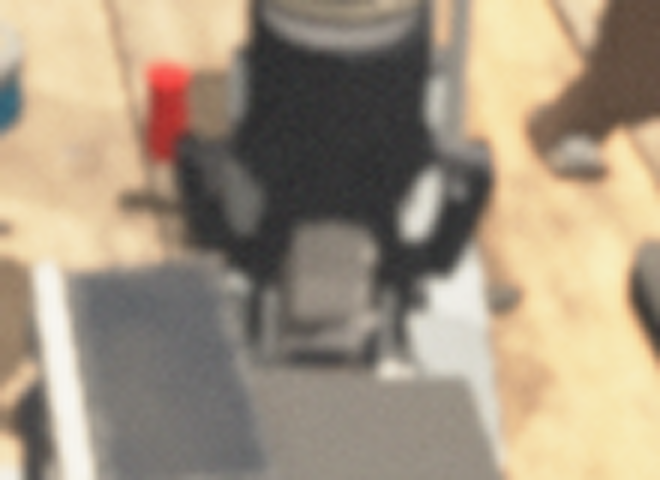

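play_rows(
  deltas=[
    [0, 0, -0.001, 0, 0, 0],
    [0, 0, -0.002, 0, 0, 0],
    [0, 0, -0.002, 0, 0, 0],
  ],
)

```text
t: 9.0
tcp_pos: [0.5041, -0.2085, 0.0315]
tool_rot: [-0.453, 0.544, -0.542, 0.452]
force: [-6.3, 1.2, 4.4]
finger_gap: 0.482
```

play_rows(
  deltas=[
    [0, 0, 0, 0, 0, 0],
    [0, 0, 0, 0, 0, 0],
    [0, 0, 0, 0, 0, 0],
    [0, 0, 0, 0, 0, 0],
    [0, 0, 0, 0, 0, 0],
  ],
  gripper=0.065,
)

```text
t: 9.5
tcp_pos: [0.5058, -0.2092, 0.0313]
tool_rot: [0.452, -0.543, 0.544, -0.453]
force: [-0.2, -0.1, -0.7]
finger_gap: 0.76
```

Run:
```python
from h import *
cv2.imwrite(f"pics/side6.png",cv2.resize(snapshot("side")[220:300,290:400,::-1],None,fx=6,fy=6,interpolation=cv2.INTER_CUBIC))
delta([.5,-.2,.03],down(-.182))
```

```text
t 9.55 tcp [ 0.5056 -0.2091  0.0313] gap 0.7614292341377505 F [-0.7168 -0.2833  0.4728]
d [-0.008   0.0013 -0.0072] w [-0.0006  0.0001  0.0002] rows>= 0.2156923767881096
```

View pics/side6.png

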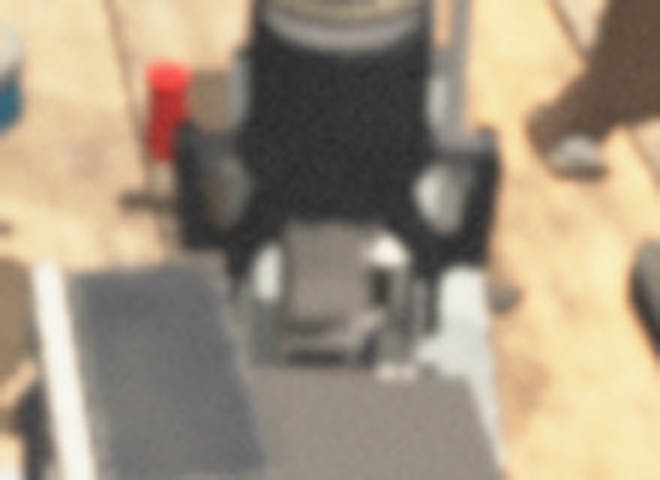

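play_rows(
  deltas=[
    [0, -0.01, 0, 0, 0, 0],
    [0, -0.03, 0, 0, 0, 0],
    [0, -0.06, 0, 0, 0, 0],
    [0, -0.095, 0, 0, 0, 0],
    [0, -0.125, -0.01, 0, 0, 0],
    [0, -0.14, -0.04, 0, 0, 0],
    [0, -0.145, -0.07, 0, 0, 0],
    [0, -0.145, -0.09, 0, 0, 0],
    [0, -0.145, -0.1, 0, 0, 0],
  ],
  gripper=0.0,
)

```text
t: 10.45
tcp_pos: [0.4041, -0.1891, 0.1763]
tool_rot: [-0.453, 0.545, -0.542, 0.452]
force: [0.5, 0.5, -6.1]
finger_gap: 0.473
```

Run:
```python
from h import *
for n in("top","side"): cv2.imwrite(f"pics/{n}7.png",cv2.resize(snapshot(n)[150:310,260:420,::-1],None,fx=3,fy=3,interpolation=cv2.INTER_CUBIC))
a=cv2.imread("pics/top7.png");b=cv2.imread("pics/side7.png");cv2.imwrite("pics/v7.png",np.hstack([a[:,:320],b]))
s=sense();print(s["q"],s["tcp_pos"])
```

```text
[-0.6888  0.3826  1.9209  0.0001  0.8404 -0.5061] [ 0.4054 -0.19    0.1762]
```

View pics/v7.png

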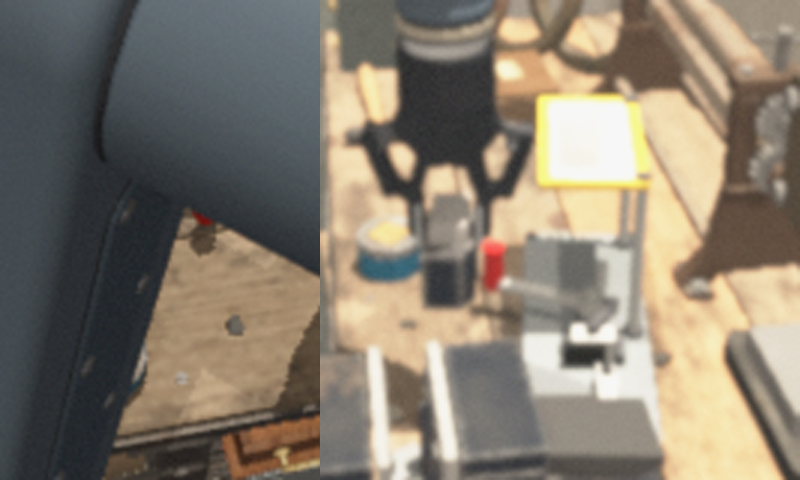

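Run:
```python
from h import *
cv2.imwrite(f"pics/side8.png",cv2.resize(snapshot("side")[200:270,280:345,::-1],None,fx=8,fy=8,interpolation=cv2.INTER_CUBIC))
s=sense();print(s["q"],s["tcp_pos"],s["finger_gap"],s["force"])
p=[s["tcp_pos"][0],s["tcp_pos"][1],-.182]
for h in (.02,.04,.06):
    b=s["tcp_pos"][2]-h
    P=place(p,[[-.021,-.036,b],[.021,-.036,b],[-.021,-.036,b+.052],[.021,-.036,b+.052],[-.015,-.025,b+.072],[.015,-.025,b+.072],[-.015,.025,b+.072]])
    print(h,((proj(P,"side")-[280,200])*8).round().tolist())
```

```text
[-0.6884  0.3836  1.9181  0.0003  0.8394 -0.5059] [ 0.4071 -0.191   0.1764] 0.47319433355862184 [-0.0553 -0.5314 -5.4621]
0.02 [[114.0, 362.0], [255.0, 364.0], [107.0, 213.0], [253.0, 215.0], [129.0, 134.0], [233.0, 135.0], [143.0, 49.0]]
0.04 [[116.0, 417.0], [256.0, 419.0], [109.0, 271.0], [254.0, 273.0], [131.0, 193.0], [234.0, 195.0], [146.0, 106.0]]
0.06 [[118.0, 471.0], [257.0, 473.0], [112.0, 328.0], [255.0, 330.0], [133.0, 251.0], [235.0, 252.0], [148.0, 162.0]]
```

View pics/side8.png

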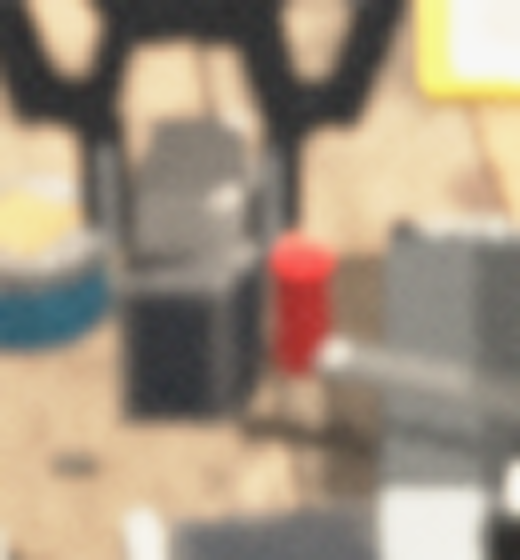

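Run:
```python
from h import *
delta([.4972,-.2072,.056],down(-.182))
```

```text
t 10.6 tcp [ 0.4071 -0.191   0.1764] gap 0.47319433355862184 F [-0.0553 -0.5314 -5.4621]
d [-0.0005  0.1204  0.0915] w [-0.0006 -0.0007  0.    ] rows>= 3.024700471461142
```

play_rows(
  deltas=[
    [0, 0, 0.015, 0, 0, 0],
    [0, 0, 0.045, 0, 0, 0],
    [0, 0, 0.075, 0, 0, 0],
    [0, 0, 0.09, 0, 0, 0],
    [0, 0.005, 0.0915, 0, 0, 0],
    [0, 0.025, 0.0915, 0, 0, 0],
    [0, 0.055, 0.0915, 0, 0, 0],
    [0, 0.08, 0.0915, 0, 0, 0],
    [0, 0.098, 0.0915, 0, 0, 0],
    [0, 0.108, 0.0915, 0, 0, 0],
    [0, 0.11, 0.0915, 0, 0, 0],
    [0, 0.11, 0.0915, 0, 0, 0],
  ],
)

```text
t: 11.8
tcp_pos: [0.497, -0.2076, 0.0662]
tool_rot: [-0.453, 0.543, -0.543, 0.452]
force: [-0.8, -0.8, -4.8]
finger_gap: 0.466
```

Run:
```python
from h import *
delta([.4972,-.2072,.056],down(-.182))
```

```text
t 11.8 tcp [ 0.497  -0.2076  0.0662] gap 0.4657777978330506 F [-0.7681 -0.7921 -4.8005]
d [-0.0004  0.0102  0.0001] w [ 0.0002 -0.     -0.    ] rows>= 0.20502638915376667
```

play_rows(
  deltas=[
    [0, 0.003, 0, 0, 0, 0],
    [0, 0.006, 0, 0, 0, 0],
    [0, 0.009, 0, 0, 0, 0],
    [0, 0.01, 0, 0, 0, 0],
    [0, 0.01, 0, 0, 0, 0],
  ],
)

```text
t: 12.3
tcp_pos: [0.4969, -0.2074, 0.0563]
tool_rot: [-0.453, 0.543, -0.543, 0.452]
force: [0.8, 0.1, -4.9]
finger_gap: 0.468
```

play_rows(
  deltas=[
    [0, 0.001, 0, 0, 0, 0],
    [0, 0.002, 0, 0, 0, 0],
    [0, 0.002, 0, 0, 0, 0],
  ],
)

```text
t: 12.6
tcp_pos: [0.4971, -0.2076, 0.0544]
tool_rot: [0.453, -0.543, 0.543, -0.453]
force: [0.1, -0.0, -3.7]
finger_gap: 0.468
```

play_rows(
  deltas=[
    [0, 0.001, 0, 0, 0, 0],
    [0, 0.0015, 0, 0, 0, 0],
    [0, 0.0015, 0, 0, 0, 0],
  ],
)

```text
t: 12.9
tcp_pos: [0.4971, -0.2076, 0.0543]
tool_rot: [0.453, -0.543, 0.544, -0.453]
force: [-2.7, 0.0, 7.0]
finger_gap: 0.468
```

play_rows(
  deltas=[
    [0, -0.001, 0.001, 0, 0, 0],
    [0, -0.001, 0.003, 0, 0, 0],
    [0, -0.001, 0.005, 0, 0, 0],
    [0, -0.001, 0.005, 0, 0, 0],
  ],
)

```text
t: 13.3
tcp_pos: [0.4994, -0.2076, 0.0544]
tool_rot: [-0.454, 0.545, -0.541, 0.452]
force: [-8.0, -0.2, 8.4]
finger_gap: 0.47
```

play_rows(
  deltas=[
    [0, 0, 0.001, 0, 0, 0],
    [0, 0, 0.003, 0, 0, 0],
    [0, 0, 0.004, 0, 0, 0],
    [0, 0, 0.004, 0, 0, 0],
  ],
)

```text
t: 13.7
tcp_pos: [0.5024, -0.2078, 0.0545]
tool_rot: [-0.454, 0.546, -0.541, 0.452]
force: [-8.0, 0.6, 10.2]
finger_gap: 0.471
```

play_rows(
  deltas=[
    [0, -0.002, 0, 0, 0, 0],
    [0, -0.002, 0, 0, 0, 0],
  ],
)

```text
t: 13.9
tcp_pos: [0.5043, -0.2084, 0.0553]
tool_rot: [-0.453, 0.544, -0.542, 0.452]
force: [-4.5, 0.3, -3.2]
finger_gap: 0.471
```

play_rows(
  deltas=[
    [0, 0, 0.001, 0, 0, 0],
    [0, 0, 0.003, 0, 0, 0],
    [0, 0, 0.003, 0, 0, 0],
  ],
)

```text
t: 14.2
tcp_pos: [0.5047, -0.208, 0.0547]
tool_rot: [-0.455, 0.546, -0.54, 0.451]
force: [-9.8, -1.0, -1.2]
finger_gap: 0.471
```

play_rows(
  deltas=[
    [0, 0.001, -0.001, 0, 0, 0],
    [0, 0.001, -0.002, 0, 0, 0],
    [0, 0.001, -0.002, 0, 0, 0],
  ],
)

```text
t: 14.5
tcp_pos: [0.5044, -0.208, 0.0545]
tool_rot: [-0.454, 0.545, -0.541, 0.452]
force: [-6.4, 1.1, 1.9]
finger_gap: 0.464
```

play_rows(
  deltas=[
    [0, 0, 0, 0, 0, 0],
    [0, 0, 0, 0, 0, 0],
    [0, 0, 0, 0, 0, 0],
    [0, 0, 0, 0, 0, 0],
    [0, 0, 0, 0, 0, 0],
  ],
  gripper=0.065,
)

```text
t: 15.0
tcp_pos: [0.5074, -0.2096, 0.055]
tool_rot: [0.452, -0.543, 0.544, -0.453]
force: [-0.3, -0.3, 1.0]
finger_gap: 0.76
```

play_rows(
  deltas=[
    [0, -0.01, 0, 0, 0, 0],
    [0, -0.03, 0, 0, 0, 0],
    [0, -0.06, 0, 0, 0, 0],
    [0, -0.09, 0, 0, 0, 0],
    [0, -0.11, -0.01, 0, 0, 0],
    [0, -0.12, -0.04, 0, 0, 0],
    [0, -0.12, -0.08, 0, 0, 0],
    [0, -0.12, -0.1, 0, 0, 0],
    [0, -0.12, -0.105, 0, 0, 0],
  ],
)

```text
t: 15.9
tcp_pos: [0.4012, -0.189, 0.1755]
tool_rot: [-0.452, 0.544, -0.543, 0.452]
force: [-0.3, -0.2, -1.1]
finger_gap: 0.76
```

Run:
```python
from h import *
for n in("top","side"): cv2.imwrite(f"pics/{n}9.png",cv2.resize(snapshot(n)[150:310,260:420,::-1],None,fx=3,fy=3,interpolation=cv2.INTER_CUBIC))
a=cv2.imread("pics/top9.png");b=cv2.imread("pics/side9.png");cv2.imwrite("pics/v9.png",np.hstack([a[:,:320],b]))
s=sense();print(s["q"],s["tcp_pos"])
```

```text
[-0.6925  0.3811  1.9271  0.0002  0.8317 -0.5098] [ 0.4037 -0.1906  0.1755]
```

View pics/v9.png

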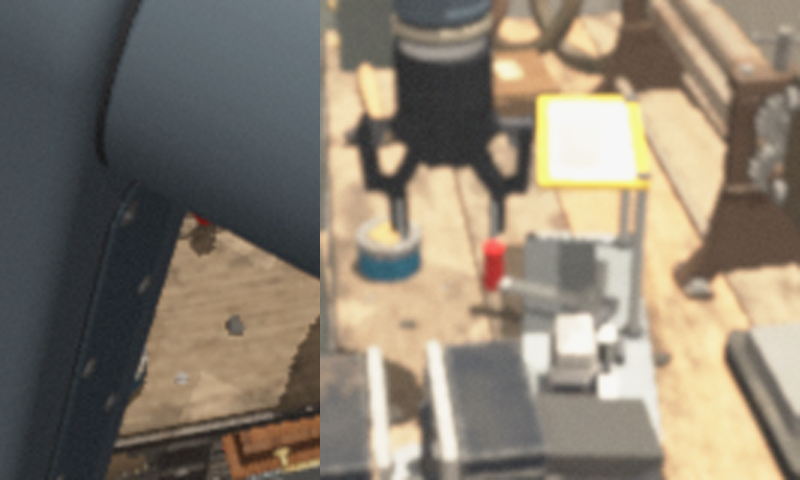

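Run:
```python
from h import *
D=[([1.0615,.5285,1.4339,0,1.1814],(.2026,.5905,.2303)),([.2487,.4141,1.8794,0,.8487],(.4134,.2195,.1711)),([.2465,.7151,1.9733,0,.4507],(.4144,.2187,.0194)),([-.7041,.4474,1.8946,0,.7978],(.4195,-.2109,.1528)),([-.6925,.3811,1.9271,0,.8317],(.4037,-.1906,.1755))]
def res(p):
    L1,L2,zz,d,r0=p; o=[]
    for q,t in D:
        r=r0+L1*np.sin(q[1])+L2*np.sin(q[1]+q[2]); z=zz+L1*np.cos(q[1])+L2*np.cos(q[1]+q[2])
        c,s=np.cos(q[0]),np.sin(q[0]); o+=[r*c-d*s-t[0],r*s+d*c-t[1],z-t[2]]
    return np.array(o)
r=least_squares(res,[.45,.4,.1,.1,0]); print(r.x,np.abs(r.fun).max())
L1,L2,zz,d,r0=r.x
def fk(q,T,Z):
    # Z-rotations: base z, pitch about y, roll about link, pitch, roll
    Rz=R.from_euler("z",q[0]);
    A=Rz*R.from_euler("y",q[1]); p=np.array([0,0,Z])+Rz.apply([r0,d,0])+A.apply([0,0,L1])
    B=A*R.from_euler("y",q[2]); p=p+B.apply([0,0,L2])
    C=B*R.from_euler("z",q[3])*R.from_euler("y",q[4]); return p+C.apply([0,0,T]), C.apply([0,0,1])
lo=[-3.08,-.75,.22,-1.43,0];hi=[3.08,2.2,2.44,4.57,2.65]
Hn=np.array([.5435,-.1035,-.182])
for T in(.2,.25,.3,.35):
  for phi,extra in((.09,.02),(.4,0),(.7,0),(1.0,0),(1.15,0)):
    th=2.87-phi;t=np.array([np.sin(th),-np.cos(th)]);f=.1*np.array([np.cos(th),np.sin(th)])-(.011+.0145*abs(t[1])+.009*t[0]+extra)*t
    w=place(Hn,[[*f,.05]])[0]
    out=[]
    for lean in(0,.35,.5,.6):
        dirn=place([0,0,-.182],[[np.sin(lean),0,-np.cos(lean)]])[0]
        best=min((least_squares(lambda q:np.r_[(fk(q,T,zz+T)[0]-w)*10,fk(q,T,zz+T)[1]-dirn],q0,bounds=(lo,hi)) for q0 in([-.3,.6,2,0.01,.5],[-.3,.6,1.9,-1,.3],[-.3,.6,1.9,1,.3])),key=lambda r:r.cost)
        out.append((lean,round(best.cost*1e4,2),best.x.round(2).tolist()))
    print(T,phi,w.round(3),out)
```

```text
[ 0.4785  0.3795 -0.0164  0.111  -0.0149] 0.0324338624604219
0.2 0.09 [ 0.433 -0.093  0.05 ] [(0, np.float64(0.0), [-0.46, 0.58, 2.06, -0.0, 0.5]), (0.35, np.float64(0.0), [-0.52, 0.54, 2.26, 1.46, 0.11]), (0.5, np.float64(0.0), [-0.54, 0.54, 2.34, 2.47, 0.28]), (0.6, np.float64(0.0), [-0.56, 0.56, 2.39, 2.62, 0.43])]
0.2 0.4 [ 0.457 -0.047  0.05 ] [(0, np.float64(0.0), [-0.35, 0.6, 2.02, -0.0, 0.52]), (0.35, np.float64(0.0), [-0.38, 0.55, 2.22, 1.14, 0.07]), (0.5, np.float64(0.0), [-0.39, 0.56, 2.3, 2.68, 0.23]), (0.6, np.float64(0.0), [-0.4, 0.57, 2.35, 2.81, 0.39])]
0.2 0.7 [ 0.479 -0.023  0.05 ] [(0, np.float64(0.0), [-0.28, 0.62, 1.96, -0.0, 0.56]), (0.35, np.float64(0.0), [-0.3, 0.57, 2.16, 0.56, 0.07]), (0.5, np.float64(0.0), [-0.31, 0.58, 2.24, 2.8, 0.18]), (0.6, np.float64(0.0), [-0.31, 0.59, 2.29, 2.92, 0.34])]
0.2 1.0 [ 0.508 -0.007  0.05 ] [(0, np.float64(0.0), [-0.23, 0.66, 1.87, -0.0, 0.61]), (0.35, np.float64(0.0), [-0.24, 0.6, 2.07, 0.18, 0.12]), (0.5, np.float64(0.0), [-0.25, 0.6, 2.15, 2.88, 0.12]), (0.6, np.float64(0.0), [-0.25, 0.61, 2.2, 3.0, 0.28])]
0.2 1.15 [ 0
[... 3442 characters left out ...]
0, 0.56]), (0.35, np.float64(0.0), [-0.32, 0.55, 2.3, 2.45, 0.07]), (0.5, np.float64(0.0), [-0.34, 0.58, 2.44, 2.94, 0.38]), (0.6, np.float64(42.69), [-0.31, 0.59, 2.44, 3.04, 0.4])]
0.35 1.0 [ 0.508 -0.007  0.05 ] [(0, np.float64(0.0), [-0.23, 0.66, 1.87, -0.0, 0.61]), (0.35, np.float64(0.0), [-0.25, 0.57, 2.22, 1.61, 0.02]), (0.5, np.float64(0.0), [-0.26, 0.6, 2.36, 3.02, 0.31]), (0.6, np.float64(0.0), [-0.27, 0.64, 2.44, 3.05, 0.54])]
0.35 1.15 [ 0.525 -0.003  0.05 ] [(0, np.float64(0.0), [-0.22, 0.68, 1.82, 0.0, 0.64]), (0.35, np.float64(0.0), [-0.23, 0.59, 2.17, 0.5, 0.03]), (0.5, np.float64(0.0), [-0.24, 0.61, 2.31, 3.05, 0.27]), (0.6, np.float64(0.0), [-0.24, 0.64, 2.39, 3.07, 0.49])]
```

```bash
sed -i 's/^H=.*/H=np.array([.5435,-.1035,-.182])/' h.py
python3 - <<'E'
from h import *
delta([.430,-.10,.075],down(-1.753))
E
```

```text
t 16.0 tcp [ 0.4037 -0.1906  0.1755] gap 0.7601809542572378 F [ 0.5713 -0.1621 -0.6341]
d [-0.094   0.1005  0.0092] w [-0.0018  1.5702 -0.0007] rows>= 10.473104023676429
```

play_rows(
  deltas=[
    [-0.005, 0.003, 0, 0, 0.07, 0],
    [-0.015, 0.01, 0.001, 0, 0.21, 0],
    [-0.025, 0.02, 0.002, 0, 0.36, 0],
    [-0.035, 0.03, 0.003, 0, 0.5, 0],
    [-0.045, 0.04, 0.004, 0, 0.65, 0],
    [-0.055, 0.05, 0.005, 0, 0.79, 0],
    [-0.065, 0.06, 0.006, 0, 0.94, 0],
    [-0.075, 0.07, 0.007, 0, 1.08, 0],
    [-0.085, 0.08, 0.008, 0, 1.23, 0],
    [-0.09, 0.09, 0.009, 0, 1.37, 0],
    [-0.094, 0.098, 0.009, 0, 1.5, 0],
    [-0.094, 0.1, 0.009, 0, 1.57, 0],
  ],
  gripper=0.0,
)

```text
t: 17.2
tcp_pos: [0.4314, -0.0995, 0.0738]
tool_rot: [-0.065, -0.704, 0.704, 0.065]
force: [-0.1, -0.1, 0.3]
finger_gap: -0.001
```

Run:
```python
from h import *
s=sense();print(s["q"],s["finger_gap"])
delta([.430,-.10,.065],down(-1.753,.35,.8))
delta([.430,-.10,.065],down(-1.753,.35,1.2))
```

```text
[-0.4802  0.5835  2.0161  0.0004  0.5412  1.2742] -0.0010785240809481568
t 17.2 tcp [ 0.4314 -0.0995  0.0738] gap -0.0010785240809481568 F [-0.1181 -0.0889  0.2979]
d [0.0013 0.0088 0.0008] w [-0.2913 -0.0016  0.1932] rows>= 2.3315785852449022
t 17.2 tcp [ 0.4314 -0.0995  0.0738] gap -0.0010785240809481568 F [-0.1181 -0.0889  0.2979]
d [0.0013 0.0088 0.0008] w [-0.3439 -0.0016  0.0644] rows>= 2.333859747559761
```

play_rows(
  deltas=[
    [0, 0.003, 0, -0.1, 0, 0.02],
    [0, 0.006, 0, -0.2, 0, 0.03],
    [0, 0.008, 0, -0.3, 0, 0.05],
    [0, 0.009, 0, -0.344, 0, 0.064],
    [0, 0.009, 0, -0.344, 0, 0.064],
  ],
)

```text
t: 17.7
tcp_pos: [0.431, -0.1021, 0.0649]
tool_rot: [0.098, 0.811, -0.575, -0.03]
force: [-0.1, 0.8, -0.2]
finger_gap: 0.001
```

Run:
```python
from h import *
s=sense();print(s["q"])
delta([.430,-.10,.065],down(-1.753,.45,.8))
delta([.430,-.10,.065],down(-1.753,.55,.5))
```

```text
[-0.7176  0.6426  2.0336  0.5501  0.6636  0.5669]
t 17.7 tcp [ 0.431  -0.1021  0.0649] gap 0.0008257121467346143 F [-0.0708  0.8175 -0.1782]
d [ 0.0014  0.0004 -0.0018] w [-0.0331 -0.0319  0.1801] rows>= 1.2399880588391636
t 17.7 tcp [ 0.431  -0.1021  0.0649] gap 0.0008257121467346143 F [-0.0708  0.8175 -0.1782]
d [ 0.0014  0.0004 -0.0018] w [-0.0092 -0.0628  0.3538] rows>= 2.3973018621009565
```

play_rows(
  deltas=[
    [0, 0, -0.001, 0, -0.02, 0.1],
    [0, 0, -0.001, -0.01, -0.04, 0.2],
    [0, 0, -0.001, -0.01, -0.05, 0.3],
    [0, 0, -0.001, -0.01, -0.06, 0.35],
    [0, 0, -0.001, -0.01, -0.06, 0.35],
  ],
)

```text
t: 18.2
tcp_pos: [0.4316, -0.0973, 0.0663]
tool_rot: [0.215, 0.789, -0.568, 0.094]
force: [0.7, -0.0, 0.4]
finger_gap: -0.001
```

Run:
```python
from h import *
s=sense();print(s["q"])
delta([.430,-.10,.065],down(-1.753,.6,.3))
delta([.430,-.10,.065],down(-1.753,.6,.0))
```

```text
[-0.8547  0.6961  2.2809  1.4787  0.5352 -0.5398]
t 18.2 tcp [ 0.4316 -0.0973  0.0663] gap -0.001100800392927924 F [ 0.7283 -0.0114  0.4097]
d [ 0.0013 -0.0003  0.0031] w [ 0.0717 -0.0321  0.1173] rows>= 0.9415825845606458
t 18.2 tcp [ 0.4316 -0.0973  0.0663] gap -0.001100800392927924 F [ 0.7283 -0.0114  0.4097]
d [ 0.0013 -0.0003  0.0031] w [ 0.2335 -0.0764  0.173 ] rows>= 2.004224438516029
```

play_rows(
  deltas=[
    [0, 0, 0.001, 0.05, -0.02, 0.04],
    [0, 0, 0.002, 0.1, -0.04, 0.07],
    [0, 0, 0.003, 0.16, -0.05, 0.1],
    [0, 0, 0.003, 0.21, -0.07, 0.13],
    [0, 0, 0.003, 0.21, -0.07, 0.13],
  ],
)

```text
t: 18.7
tcp_pos: [0.43, -0.0976, 0.0649]
tool_rot: [0.253, 0.708, -0.646, 0.133]
force: [-0.7, 0.2, -0.7]
finger_gap: -0.003
```

Run:
```python
from h import *
s=sense();print(s["q"])
cv2.imwrite("pics/side10.png",snapshot("side")[100:330,200:450,::-1].repeat(2,0).repeat(2,1))
cv2.imwrite("pics/top10.png",cv2.resize(snapshot("top")[130:290,260:420,::-1],None,fx=4,fy=4,interpolation=cv2.INTER_CUBIC))
delta([.430,-.10,.052],down(-1.753,.5,-.182))
```

```text
[-0.7661  0.7539  2.4298  2.3534  0.5885 -1.3813]
t 18.8 tcp [ 0.4311 -0.099   0.0651] gap -0.0017663804076849614 F [ 0.3745 -0.9045 -0.3271]
d [0.0075 0.0105 0.0028] w [ 0.1333 -0.0275 -0.0453] rows>= 0.9570904918082562
```

View pics/side10.png

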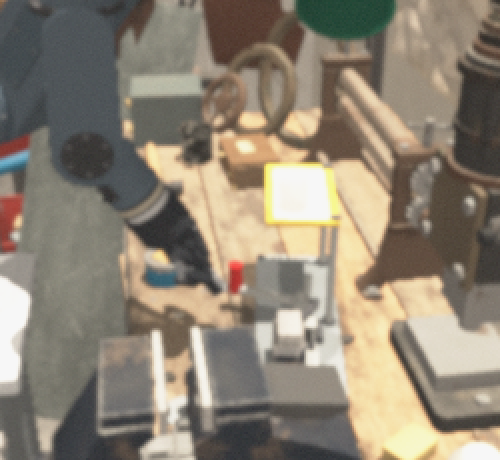

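View pics/top10.png

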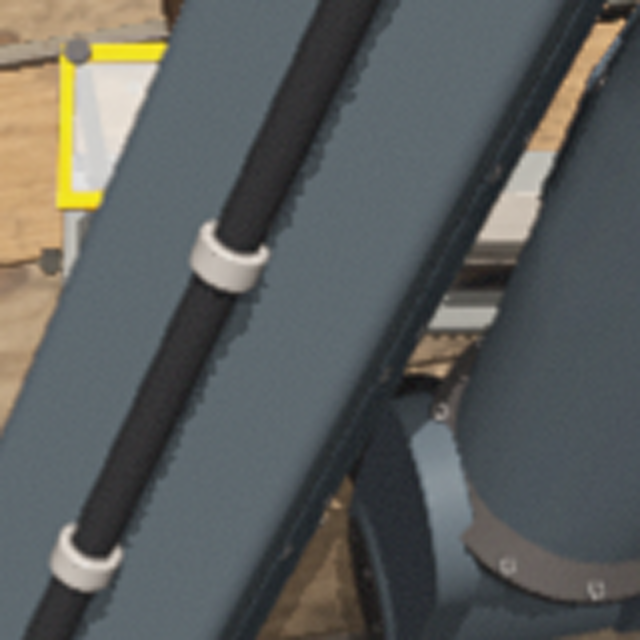

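```bash
cat >> h.py <<'E'
def fing(phi,extra=0,z=.05):
    th=2.87-phi;t=np.array([np.sin(th),-np.cos(th)])
    f=.1*np.array([np.cos(th),np.sin(th)])-(.011+.0145*abs(t[1])+.009*t[0]+extra)*t
    return place(H,[[*f,z]])[0]
E
python3 - <<'E'
from h import *
for l in(.35,.4,.45): delta(fing(.09,.02),down(-1.753,l,-.182))
E
```

```text
t 18.8 tcp [ 0.4311 -0.099   0.0651] gap -0.0017663804076849614 F [ 0.3745 -0.9045 -0.3271]
d [ 0.0072  0.0142 -0.0046] w [ 0.1352 -0.0175 -0.1951] rows>= 1.5878062591324171
t 18.8 tcp [ 0.4311 -0.099   0.0651] gap -0.0017663804076849614 F [ 0.3745 -0.9045 -0.3271]
d [ 0.0072  0.0142 -0.0046] w [ 0.1347 -0.0208 -0.1452] rows>= 1.3281525318574607
t 18.8 tcp [ 0.4311 -0.099   0.0651] gap -0.0017663804076849614 F [ 0.3745 -0.9045 -0.3271]
d [ 0.0072  0.0142 -0.0046] w [ 0.134  -0.0242 -0.0953] rows>= 1.1085817549908081
```

play_rows(
  deltas=[
    [0.003, 0.004, 0, 0.04, -0.01, -0.05],
    [0.005, 0.009, 0, 0.09, -0.015, -0.1],
    [0.007, 0.014, -0.002, 0.135, -0.02, -0.13],
    [0.007, 0.014, -0.004, 0.135, -0.02, -0.13],
    [0.007, 0.014, -0.004, 0.135, -0.02, -0.13],
  ],
)

```text
t: 19.3
tcp_pos: [0.4333, -0.0938, 0.0507]
tool_rot: [-0.209, -0.675, 0.703, -0.082]
force: [0.6, -0.5, -0.7]
finger_gap: 0.001
```

Run:
```python
from h import *
s=sense();print(s["q"])
cv2.imwrite("pics/side11.png",cv2.resize(snapshot("side")[180:300,260:400,::-1],None,fx=5,fy=5,interpolation=cv2.INTER_CUBIC))
for ph,l in((.0,.41),(.1,.42),(.2,.44),(.3,.46),(.4,.48),(.5,.5)): print(ph);delta(fing(ph),down(-1.753,l,-.182))
```

```text
[-0.5739  0.703   2.3439  2.6509  0.331  -1.4619]
0.0
t 19.35 tcp [ 0.4327 -0.0941  0.0506] gap 0.005940509627664226 F [-0.2646  0.543   0.9523]
d [-0.0061  0.0033 -0.0113] w [-0.0019 -0.0032 -0.0059] rows>= 0.2650383133403812
0.1
t 19.35 tcp [ 0.4327 -0.0941  0.0506] gap 0.005940509627664226 F [-0.2646  0.543   0.9523]
d [-0.0065  0.0035 -0.0213] w [-0.0019 -0.0032  0.0041] rows>= 0.44980114953943867
0.2
t 19.35 tcp [ 0.4327 -0.0941  0.0506] gap 0.005940509627664226 F [-0.2646  0.543   0.9523]
d [-0.0078  0.004  -0.0313] w [-0.002  -0.0031  0.0241] rows>= 0.6503547980871311
0.3
t 19.35 tcp [ 0.4327 -0.0941  0.0506] gap 0.005940509627664226 F [-0.2646  0.543   0.9523]
d [-0.01    0.005  -0.0413] w [-0.002  -0.0031  0.0441] rows>= 0.8567763459728657
0.4
t 19.35 tcp [ 0.4327 -0.0941  0.0506] gap 0.005940509627664226 F [-0.2646  0.543   0.9523]
d [-0.0133  0.0065 -0.0512] w [-0.002  -0.0031  0.0641] rows>= 1.0659628047250949
0.5
t 19.35 tcp [ 0.4327 -0.0941  0.0506] gap 0.005940509627664226 F [-0.2646  0.543   0.9523]
d [-0.0176  0.0084 -0.0608] w [-0.0021 -0.0031  0.0841] rows>= 1.276253910045572
```

View pics/side11.png

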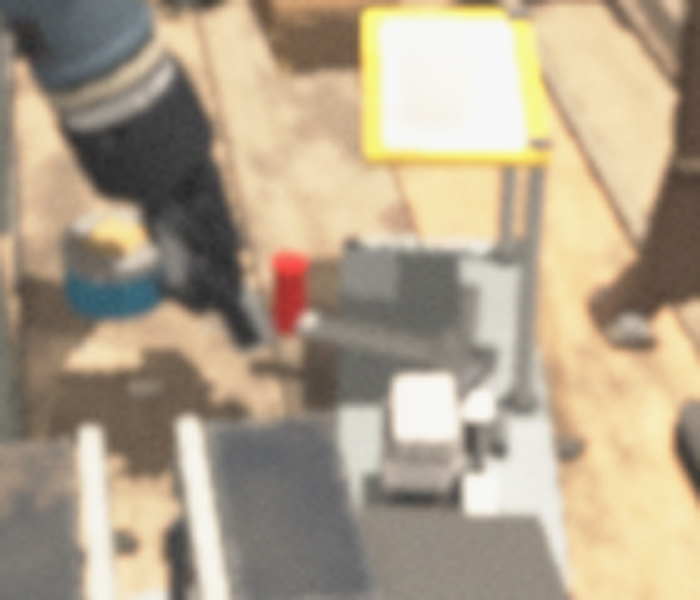

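play_rows(
  deltas=[
    [-0.006, 0.002, -0.006, 0, 0, 0],
    [-0.009, 0.004, -0.012, 0, 0, 0],
    [-0.009, 0.004, -0.017, 0, 0, 0.01],
    [-0.01, 0.004, -0.022, 0, 0, 0.01],
    [-0.01, 0.004, -0.027, 0, 0, 0.02],
    [-0.011, 0.004, -0.032, 0, 0, 0.03],
    [-0.012, 0.005, -0.037, 0, 0, 0.04],
    [-0.013, 0.005, -0.041, 0, 0, 0.044],
  ],
)

```text
t: 20.15
tcp_pos: [0.4537, -0.0563, 0.0509]
tool_rot: [-0.225, -0.67, 0.701, -0.095]
force: [-2.0, -5.8, -0.2]
finger_gap: 0.001
```

Run:
```python
from h import *
s=sense();print(s["q"])
cv2.imwrite("pics/side12.png",cv2.resize(snapshot("side")[180:300,260:400,::-1],None,fx=5,fy=5,interpolation=cv2.INTER_CUBIC))
for ph,l in((.3,.46),(.4,.48),(.5,.5),(.6,.52),(.7,.53),(.8,.55),(.9,.56),(1.0,.58),(1.1,.58),(1.2,.58)): print(ph);delta(fing(ph),down(-1.753,l,-.182))
```

```text
[-0.4439  0.7185  2.3379  2.8347  0.3768 -1.5145]
0.3
t 20.2 tcp [ 0.4536 -0.0558  0.0509] gap 0.0003908269035623093 F [-0.1681 -4.1865 -0.1396]
d [ 0.0024 -0.0002  0.0002] w [-0.0031 -0.0042  0.0015] rows>= 0.047348257763559
0.4
t 20.2 tcp [ 0.4536 -0.0558  0.0509] gap 0.0003908269035623093 F [-0.1681 -4.1865 -0.1396]
d [-0.0008  0.0014 -0.0097] w [-0.0031 -0.0042  0.0215] rows>= 0.1965038005246448
0.5
t 20.2 tcp [ 0.4536 -0.0558  0.0509] gap 0.0003908269035623093 F [-0.1681 -4.1865 -0.1396]
d [-0.005   0.0034 -0.0193] w [-0.0031 -0.0041  0.0415] rows>= 0.40407582800807157
0.6
t 20.2 tcp [ 0.4536 -0.0558  0.0509] gap 0.0003908269035623093 F [-0.1681 -4.1865 -0.1396]
d [-0.0102  0.006  -0.0284] w [-0.0032 -0.0041  0.0615] rows>= 0.6152754382337431
0.7
t 20.2 tcp [ 0.4536 -0.0558  0.0509] gap 0.0003908269035623093 F [-0.1681 -4.1865 -0.1396]
d [-0.0162  0.0089 -0.037 ] w [-0.0032 -0.0041  0.0715] rows>= 0.8279135014038048
0.8
t 20.2 tcp [ 0.4536 -0.0558  0.0509] gap 0.0003908269035623093 F [-0.1681 -4.1865 -0.1396]
d [-0.0232  0.0124 -0.0449] w [-0.0033 -0.0041  0.0915] rows>= 1.0408540171900915
0.9
t 20.2 tcp [ 0.4536 -0.0558  0.0509] gap 0.0003908269035623093 F [-0.1681 -4.1865 -0.1396]
d [-0.031   0.0162 -0.052 ] w [-0.0033 -0.004   0.1015] rows>= 1.2530953736172448
1.0
t 20.2 tcp [ 0.4536 -0.0558  0.0509] gap 0.0003908269035623093 F [-0.1681 -4.1865 -0.1396]
d [-0.0395  0.0204 -0.0581] w [-0.0033 -0.004   0.1215] rows>= 1.4636537368932958
1.1
t 20.2 tcp [ 0.4536 -0.0558  0.0509] gap 0.0003908269035623093 F [-0.1681 -4.1865 -0.1396]
d [-0.0487  0.025  -0.0632] w [-0.0033 -0.004   0.1215] rows>= 1.6715430396663802
1.2
t 20.2 tcp [ 0.4536 -0.0558  0.0509] gap 0.0003908269035623093 F [-0.1681 -4.1865 -0.1396]
d [-0.0584  0.0297 -0.0671] w [-0.0033 -0.004   0.1215] rows>= 1.8757761330404765
```

View pics/side12.png

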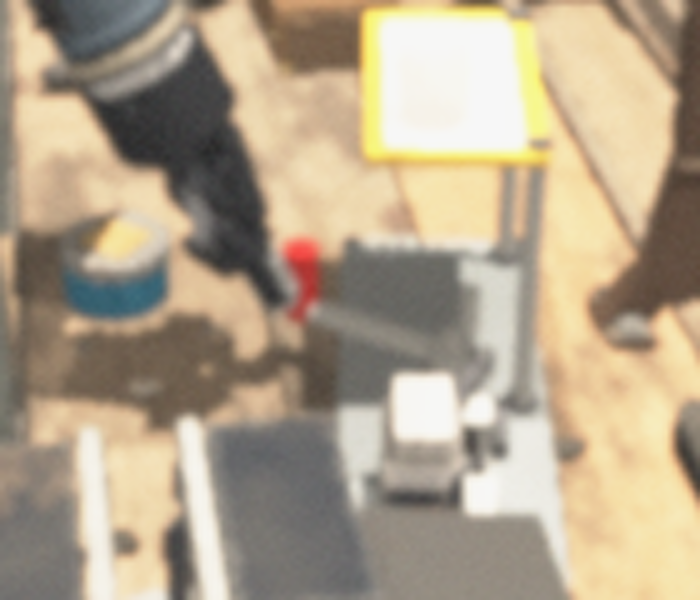

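play_rows(
  deltas=[
    [-0.003, 0.001, -0.003, 0, 0, 0.01],
    [-0.005, 0.001, -0.008, 0, 0, 0.02],
    [-0.007, 0.002, -0.013, 0, 0, 0.03],
    [-0.009, 0.003, -0.019, 0, 0, 0.04],
    [-0.011, 0.004, -0.024, 0, 0, 0.05],
    [-0.014, 0.006, -0.028, 0, 0, 0.06],
    [-0.017, 0.007, -0.033, 0, 0, 0.07],
    [-0.02, 0.009, -0.037, 0, 0, 0.07],
  ],
)

```text
t: 21.0
tcp_pos: [0.4809, -0.0251, 0.0512]
tool_rot: [-0.249, -0.662, 0.697, -0.117]
force: [-4.6, -11.8, 1.7]
finger_gap: -0.002
```

Run:
```python
from h import *
s=sense();print(s["q"])
cv2.imwrite("pics/side13.png",cv2.resize(snapshot("side")[180:300,260:400,::-1],None,fx=5,fy=5,interpolation=cv2.INTER_CUBIC))
for ph,l in((.7,.53),(.8,.55),(.9,.56),(1.0,.58),(1.1,.6),(1.2,.6)): print(ph);delta(fing(ph),down(-1.753,l,-.182))
```

```text
[-0.3271  0.7422  2.3175  2.9868  0.445  -1.546 ]
0.7
t 21.05 tcp [ 0.4817 -0.0248  0.0514] gap 0.001952145201328438 F [ -4.1187 -10.0248  -0.2879]
d [ 0.0036 -0.0005 -0.0013] w [-0.0057 -0.0088  0.0028] rows>= 0.07676817408680976
0.8
t 21.05 tcp [ 0.4817 -0.0248  0.0514] gap 0.001952145201328438 F [ -4.1187 -10.0248  -0.2879]
d [-0.0031  0.0034 -0.0092] w [-0.0058 -0.0087  0.0228] rows>= 0.20669218981036944
0.9
t 21.05 tcp [ 0.4817 -0.0248  0.0514] gap 0.001952145201328438 F [ -4.1187 -10.0248  -0.2879]
d [-0.0106  0.0078 -0.0164] w [-0.0058 -0.0087  0.0328] rows>= 0.41951108798862935
1.0
t 21.05 tcp [ 0.4817 -0.0248  0.0514] gap 0.001952145201328438 F [ -4.1187 -10.0248  -0.2879]
d [-0.0188  0.0125 -0.0225] w [-0.0059 -0.0086  0.0528] rows>= 0.6379670119664401
1.1
t 21.05 tcp [ 0.4817 -0.0248  0.0514] gap 0.001952145201328438 F [ -4.1187 -10.0248  -0.2879]
d [-0.0276  0.0177 -0.0277] w [-0.006  -0.0086  0.0728] rows>= 0.8575535943425663
1.2
t 21.05 tcp [ 0.4817 -0.0248  0.0514] gap 0.001952145201328438 F [ -4.1187 -10.0248  -0.2879]
d [-0.0369  0.0231 -0.0316] w [-0.006  -0.0086  0.0728] rows>= 1.0766049804968023
```

View pics/side13.png

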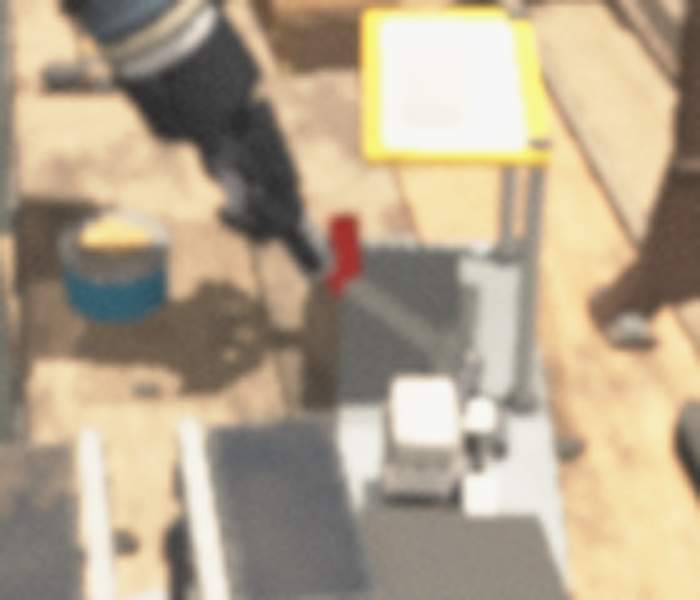

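play_rows(
  deltas=[
    [0, 0.001, -0.004, 0, 0, 0.01],
    [-0.001, 0.003, -0.009, 0, 0, 0.02],
    [-0.005, 0.005, -0.013, 0, 0, 0.03],
    [-0.009, 0.008, -0.017, 0, 0, 0.033],
    [-0.013, 0.01, -0.02, 0, 0, 0.04],
    [-0.017, 0.012, -0.023, 0, 0, 0.05],
  ],
)

```text
t: 21.65
tcp_pos: [0.5005, -0.0037, 0.0477]
tool_rot: [-0.26, -0.658, 0.695, -0.132]
force: [-8.3, -3.1, -2.0]
finger_gap: 0.003
```

Run:
```python
from h import *
s=sense();print(s["q"])
cv2.imwrite("pics/side14.png",cv2.resize(snapshot("side")[180:300,260:400,::-1],None,fx=5,fy=5,interpolation=cv2.INTER_CUBIC))
for ph,l in((1.0,.58),(1.1,.6),(1.2,.6)): print(ph);delta(fing(ph),down(-1.753,l,-.182))
```

```text
[-0.2516  0.7645  2.2902  3.0679  0.4775 -1.5595]
1.0
t 21.7 tcp [ 0.5013 -0.0034  0.0478] gap 0.0037832944657977467 F [-6.5349 -0.4536 -2.221 ]
d [-0.0074  0.002   0.0023] w [-0.0028 -0.0033  0.0143] rows>= 0.1590701942055124
1.1
t 21.7 tcp [ 0.5013 -0.0034  0.0478] gap 0.0037832944657977467 F [-6.5349 -0.4536 -2.221 ]
d [-0.016   0.0075 -0.0028] w [-0.0029 -0.0033  0.0343] rows>= 0.3578920697766452
1.2
t 21.7 tcp [ 0.5013 -0.0034  0.0478] gap 0.0037832944657977467 F [-6.5349 -0.4536 -2.221 ]
d [-0.0251  0.0133 -0.0067] w [-0.0029 -0.0033  0.0343] rows>= 0.5844909014164068
```

View pics/side14.png

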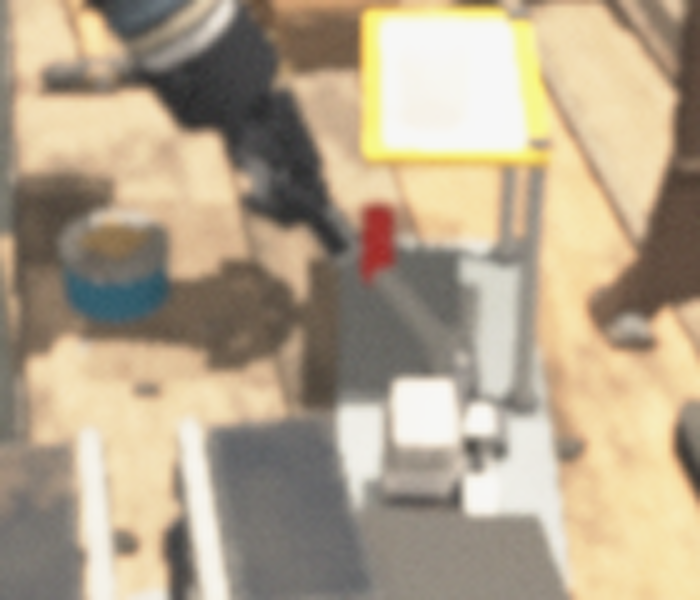

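play_rows(
  deltas=[
    [-0.003, 0.001, 0.001, 0, 0, 0.01],
    [-0.007, 0.002, 0.001, 0, 0, 0.015],
    [-0.011, 0.004, 0, 0, 0, 0.02],
    [-0.015, 0.006, -0.001, 0, 0, 0.03],
    [-0.019, 0.009, -0.001, 0, 0, 0.035],
    [-0.022, 0.011, -0.002, 0, 0, 0.035],
  ],
)

```text
t: 22.3
tcp_pos: [0.5294, -0.0065, 0.0519]
tool_rot: [-0.273, -0.652, 0.691, -0.149]
force: [0.8, -0.1, -0.3]
finger_gap: 0.002
```

Run:
```python
from h import *
s=sense();print(s["q"])
cv2.imwrite("pics/side15.png",cv2.resize(snapshot("side")[180:300,260:400,::-1],None,fx=5,fy=5,interpolation=cv2.INTER_CUBIC))
for ph,l in((1.1,.6),(1.2,.6)): print(ph);delta(fing(ph),down(-1.753,l,-.182))
```

```text
[-0.242   0.7648  2.2442  3.0716  0.4777 -1.5562]
1.1
t 22.35 tcp [ 0.5317 -0.0072  0.0528] gap -0.000676105531077891 F [1.0517 0.0944 0.606 ]
d [ 0.0123 -0.0052 -0.0009] w [-0.0027 -0.0018 -0.0149] rows>= 0.26746753395512296
1.2
t 22.35 tcp [ 0.5317 -0.0072  0.0528] gap -0.000676105531077891 F [1.0517 0.0944 0.606 ]
d [ 0.0034  0.001  -0.0048] w [-0.0027 -0.0018 -0.0149] rows>= 0.11952661123141504
```

View pics/side15.png

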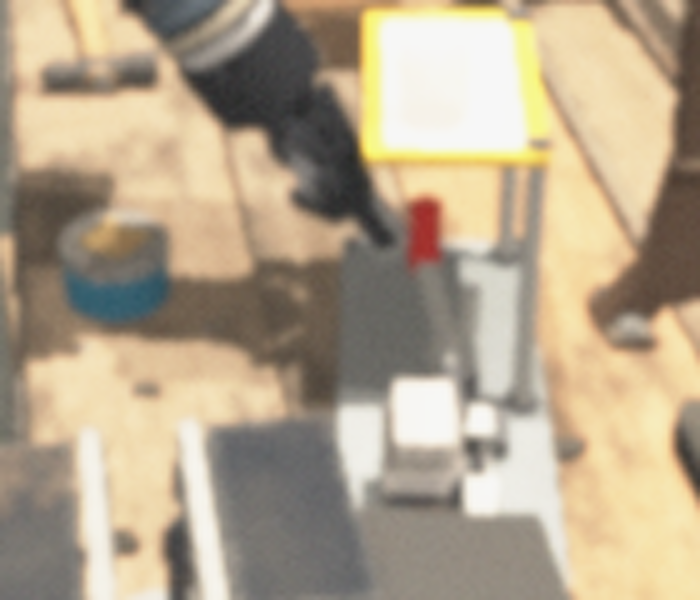

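Run:
```python
from h import *
for ph in(1.06,1.15,1.25,1.3):
    th=2.87-ph
    print(ph,((proj(place(H,[[.1*np.cos(th),.1*np.sin(th),.081]]),"side")-[260,180])*5).round())
```

```text
1.06 [[405. 198.]]
1.15 [[420. 197.]]
1.25 [[436. 196.]]
1.3 [[444. 196.]]
```

play_rows(
  deltas=[
    [0, 0, 0, 0, 0, 0],
    [0, 0, 0, 0, 0, 0],
  ],
)

```text
t: 22.55
tcp_pos: [0.5316, -0.0079, 0.0531]
tool_rot: [-0.276, -0.651, 0.691, -0.15]
force: [0.5, 0.0, 0.5]
finger_gap: 0.0
```

Run:
```python
from h import *
cv2.imwrite("pics/side16.png",cv2.resize(snapshot("side")[180:300,260:400,::-1],None,fx=5,fy=5,interpolation=cv2.INTER_CUBIC))
```

```text
(no output)
```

View pics/side16.png

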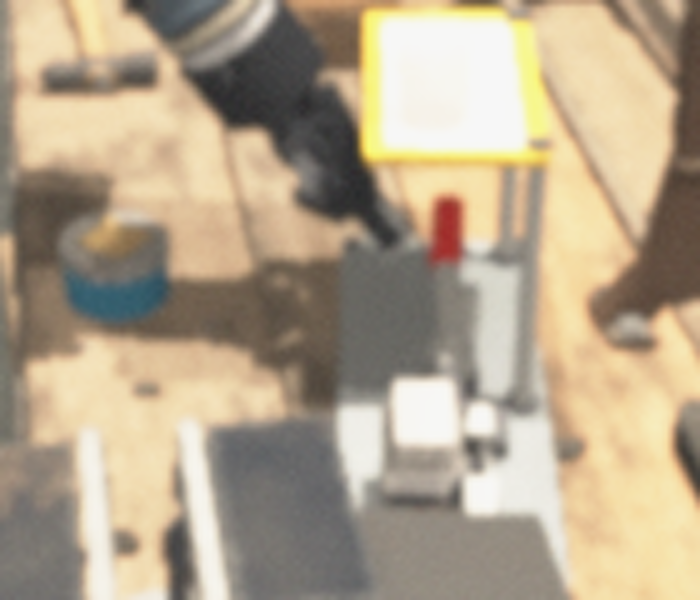

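play_rows(
  deltas=[
    [0.01, -0.006, 0, 0, 0, 0],
    [0.03, -0.018, 0, 0, 0, 0],
    [0.055, -0.035, 0, 0, 0, 0],
    [0.075, -0.055, 0, 0, 0, 0],
    [0.09, -0.085, 0, 0, 0, 0],
    [0.095, -0.12, 0, 0, 0, 0],
    [0.095, -0.14, 0, 0, 0, 0],
  ],
)

```text
t: 23.3
tcp_pos: [0.427, 0.0338, 0.1265]
tool_rot: [-0.266, -0.65, 0.698, -0.138]
force: [0.4, -0.8, 0.8]
finger_gap: 0.003
```

Run:
```python
from h import *
s=sense();print(s["q"])
delta([.33,.35,.22],R.from_quat(s["tool_rot"]))
```

```text
[-0.1645  0.5382  2.4406  3.2049  0.4213 -1.6109]
t 23.3 tcp [0.427  0.0338 0.1265] gap 0.003010543067342021 F [ 0.4132 -0.776   0.8017]
d [ 0.0767 -0.1669 -0.2905] w [0. 0. 0.] rows>= 6.873289692551186
```

Run:
```python
from h import *
for l,p in((.45,[.45,.05,.15]),(.40,[.44,.12,.2]),(.4,[.43,.25,.25]),(.4,[.42,.35,.28])): delta(p,down(-1.753,l,-.182))
```

```text
t 23.3 tcp [0.427  0.0338 0.1265] gap 0.003010543067342021 F [ 0.4132 -0.776   0.8017]
d [-0.0293 -0.0091 -0.02  ] w [-0.016  -0.004  -0.1337] rows>= 0.8984298038678095
t 23.3 tcp [0.427  0.0338 0.1265] gap 0.003010543067342021 F [ 0.4132 -0.776   0.8017]
d [-0.0379 -0.0643 -0.0862] w [-0.0159 -0.0044 -0.1837] rows>= 2.27980373934462
t 23.3 tcp [0.427  0.0338 0.1265] gap 0.003010543067342021 F [ 0.4132 -0.776   0.8017]
d [-0.0372 -0.1264 -0.2112] w [-0.0159 -0.0044 -0.1837] rows>= 4.979332096720919
t 23.3 tcp [0.427  0.0338 0.1265] gap 0.003010543067342021 F [ 0.4132 -0.776   0.8017]
d [-0.0301 -0.1684 -0.3071] w [-0.0159 -0.0044 -0.1837] rows>= 7.0303830671996055
```

play_rows(
  deltas=[
    [-0.01, -0.004, -0.008, 0, 0, -0.05],
    [-0.02, -0.012, -0.03, 0, 0, -0.1],
    [-0.028, -0.03, -0.055, 0, 0, -0.14],
    [-0.033, -0.055, -0.085, 0, 0, -0.18],
    [-0.035, -0.08, -0.125, 0, 0, -0.18],
    [-0.035, -0.1, -0.165, 0, 0, -0.18],
    [-0.035, -0.125, -0.21, 0, 0, -0.18],
    [-0.033, -0.145, -0.25, 0, 0, -0.18],
    [-0.03, -0.16, -0.285, 0, 0, -0.18],
    [-0.03, -0.168, -0.307, 0, 0, -0.18],
  ],
)

```text
t: 24.3
tcp_pos: [0.3941, 0.0975, 0.1454]
tool_rot: [-0.202, -0.682, 0.697, -0.097]
force: [-0.0, -0.3, 0.3]
finger_gap: 0.001
```

Run:
```python
from h import *
s=sense();print(s["q"],s["tcp_pos"])
im=snapshot("top")[:,:,::-1];cv2.imwrite("pics/top17f.png",im)
cv2.imwrite("pics/top17.png",cv2.resize(im[135:225,265:425],None,fx=5,fy=5,interpolation=cv2.INTER_CUBIC))
sd=snapshot("side")[:,:,::-1];cv2.imwrite("pics/side17.png",sd)
print("home outline top z=.084/.064", ((proj(place(H,[[-.02+a,-.115+b,.084] for a,b in((.015,.025),(.015,-.025),(-.015,-.025),(-.015,.025))]+[[-.02+a,-.115+b,.064] for a,b in((.021,.036),(.021,-.036),(-.021,-.036),(-.021,.036))]))-[265,135])*5).round().tolist())
```

```text
[ 0.0072  0.3819  2.3439  4.5728  0.0555 -2.8546] [0.3941 0.0975 0.1454]
home outline top z=.084/.064 [[580.0, 213.0], [686.0, 213.0], [690.0, 273.0], [583.0, 273.0], [551.0, 218.0], [701.0, 217.0], [707.0, 300.0], [555.0, 300.0]]
```

View pics/top17.png

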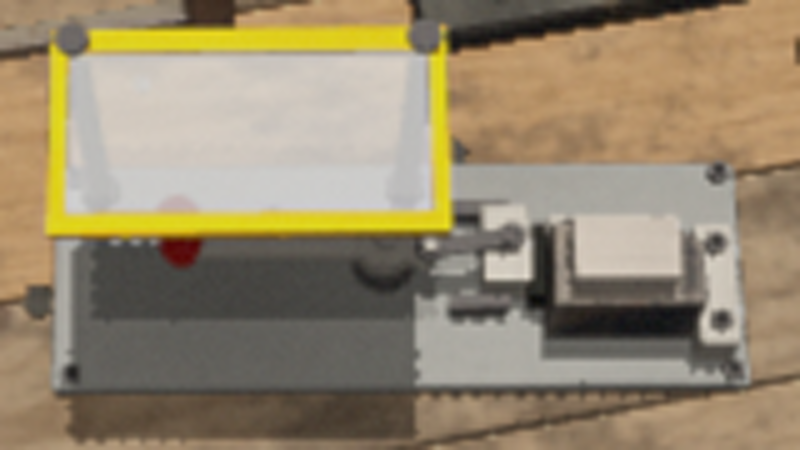

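View pics/side17.png

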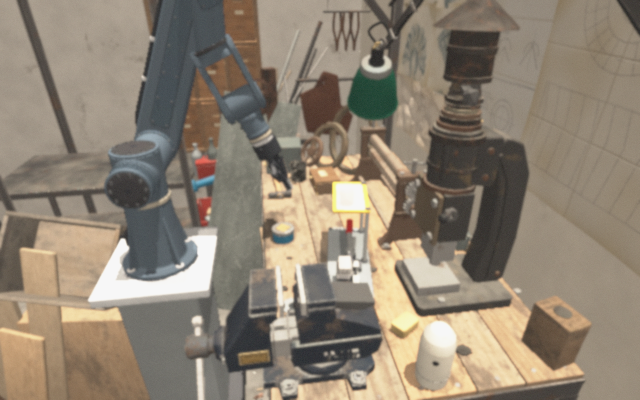

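Run:
```python
from h import *
s=sense();print(s["t"],s["qd"],s["force"]); sign_off()
```

```text
24.4 [-0.0071  0.0141 -0.0215 -0.0048  0.0028  0.0032] [ 0.5886 -0.1826 -0.3894]
the job is handed in; nothing more can be done
```

I stood the stake in the pocket against the rear stop and swung the lever under the guard until it snapped closed. The job was handed in at about 24.4 s. I have no verdict, and I could not measure the pad force directly.

**What went wrong on the way:**
- **Stake lifted out once:** After the first release I shut the gripper too early and lifted the stake back out of the pocket. I put it back against the stop (about 10 N resistance), released it properly and moved away with the fingers open. The lever was still open at that point. This could matter for step 1 if the order is judged strictly.
- **Joints at their limits:** Joint 3 read 2.4406 (limit 2.44) while backing out. Joint 4 read 4.5728 (limit 4.57) and joint 6 read -2.8546 (limit -2.85) at the end. The controller seems to have stopped them there. The last retreat move therefore ended short of its target, and I left the arm where it stopped.

**What my last checks showed:**
- **Lever:** In the side picture the grip sits where the closed stop should be, at about 1.30 rad. The push force fell to zero at the snap.
- **Stake:** In the top picture it is upright and square, within about 1–2 mm of its clamped position, against the fence and the stop.
- **Surroundings:** The tin, the one bystander I checked closely, looks unmoved. Nothing came near the reel or the jar. The arm is clear of everything, with forces near zero.

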